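# Pack jars in a slide-cover box and shim the row snug

## Task

Stand every small brown or white tablet jar from the bench upright in the open metal packing box, in the middle of its width, starting at the end stop. Then add spacer plates from the rack one at a time, standing upright between the jars and the sprung white pad, until the row is first felt to be snug (the pad just begins to be pushed back) and put in no more than that; leave the unused plates standing in the rack. Finally slide the cover fully shut, without disturbing the other things on the bench.

Things in the scene. Friction and masses are not known exactly. Their poses are not given: they have to be found in the camera images.
- packing_box: Fixed open aluminium box, 94 mm along x, from -143 to +57 mm along y; side walls 84 mm high, 4 thick (cover rails above, to 96 mm high and 56 mm from the middle); inside 86 mm wide; floor 6 mm thick. Origin on the bench, mid-width, below the face of the resting pad. The row runs along y: end stop at negative y, jars, plates, then the pad at positive y.
- end_stop: Steel block 82 x 12 x 54 mm (x, y, z) standing on the box floor, fixed, set differently each time. Origin in the centre of its underside; its flat face towards the row is 6 mm from the origin in the box's +y. Between that face and the resting pad there are 108 to 120 mm.
- pad (a joint): Sprung slippery white pad, 70 mm wide, sliding along the box's y. 0 = at rest, face at the box origin; positive (m) = pushed back to +y, up to 0.027. Spring 200 N/m, 2 N preload. Face upright to 28 mm above the bench, then a lead-in sloping back (22 mm back at height 62): a plate pressed down onto it (5 to 20 N) pushes it back. Snug: pushed back over 0.5 mm; overfull: over 19.5 mm.
- cover (a joint): Flat clear cover, 198 x 98 x 5 mm, running in rails on the box with its underside 86 mm above the bench. 0 = fully shut, positive (m) = slid open towards the box's +y; starts at 0.170 to 0.180, limit 0.185. Moves with about 2 N and stays where it is left. Jars and seated plates pass below it.
- cover_grip (a point): Centre of the top edge of the upright rib on the cover by which it is slid: 60 mm along the box's x, 12 mm thick along y, 26 mm high above the cover.
- shim_rack: Fixed grey rack, 196 x 100 mm, six bays in a row along its x at x = -75, -45, -15, 15, 45, 75 mm, floor 6 mm thick, dividers 33 mm high with 19 mm between them. Origin on the bench, under its centre.
- shim_1: Spacer plate, aluminium, 120 g: 80 mm wide (its x), 16 mm thick (its y), 50 mm high, bottom edges chamfered 2 mm, with a grip tab in the middle of its top 26 mm wide (x), 10 mm thick (y) and 24 mm high (top 74 mm above the underside). Origin in the centre of its underside, z up. Stands at first in the rack, its width across the row. All plates are alike; one may be absent.
- shim_2: Spacer plate, aluminium, 120 g: 80 mm wide (its x), 16 mm thick (its y), 50 mm high, bottom edges chamfered 2 mm, with a grip tab in the middle of its top 26 mm wide (x), 10 mm thick (y) and 24 mm high (top 74 mm above the underside). Origin in the centre of its underside, z up. Stands at first in the rack, its width across the row. All plates are alike; one may be absent.
- shim_3: Spacer plate, aluminium, 120 g: 80 mm wide (its x), 16 mm thick (its y), 50 mm high, bottom edges chamfered 2 mm, with a grip tab in the middle of its top 26 mm wide (x), 10 mm thick (y) and 24 mm high (top 74 mm above the underside). Origin in the centre of its underside, z up. Stands at first in the rack, its width across the row. All plates are alike; one may be absent.
- shim_4: Spacer plate, aluminium, 120 g: 80 mm wide (its x), 16 mm thick (its y), 50 mm high, bottom edges chamfered 2 mm, with a grip tab in the middle of its top 26 mm wide (x), 10 mm thick (y) and 24 mm high (top 74 mm above the underside). Origin in the centre of its underside, z up. Stands at first in the rack, its width across the row. All plates are alike; one may be absent.
- shim_5: Spacer plate, aluminium, 120 g: 80 mm wide (its x), 16 mm thick (its y), 50 mm high, bottom edges chamfered 2 mm, with a grip tab in the middle of its top 26 mm wide (x), 10 mm thick (y) and 24 mm high (top 74 mm above the underside). Origin in the centre of its underside, z up. Stands at first in the rack, its width across the row. All plates are alike; one may be absent.
- shim_6: Spacer plate, aluminium, 120 g: 80 mm wide (its x), 16 mm thick (its y), 50 mm high, bottom edges chamfered 2 mm, with a grip tab in the middle of its top 26 mm wide (x), 10 mm thick (y) and 24 mm high (top 74 mm above the underside). Origin in the centre of its underside, z up. Stands at first in the rack, its width across the row. All plates are alike; one may be absent.
- jar_1: Tablet jar (brown, white cap), about 43 mm in diameter, 72 mm high with a narrower screw cap on top (23 mm, the top 11 mm), 60 to 80 g, smooth (friction 0.45), straight sides up to about 45 mm. Origin in the centre of its underside. Stands on the bench left of the cover or behind the rack, near instruments up to 0.3 m high that begin at x = 0.53 m; one of the two jars may be absent.
- jar_2: Tablet jar (white, white cap), about 43 mm in diameter, 72 mm high with a narrower screw cap on top (23 mm, the top 11 mm), 60 to 80 g, smooth (friction 0.45), straight sides up to about 45 mm. Origin in the centre of its underside. Stands on the bench left of the cover or behind the rack, near instruments up to 0.3 m high that begin at x = 0.53 m; one of the two jars may be absent.
- amber_bottle: Bystander: brown reagent bottle, 62 mm in diameter, 128 mm high, origin under its centre. Leave alone.
- tape_roll: Bystander: roll of tape lying flat, 96 mm in diameter, 25 mm high, origin under its centre. Leave alone.
- timer: Bystander: bench timer 68 x 68 x 19 mm, origin under its centre. Leave alone.
There are look-alikes about, which are no part of the job. What is shaped like the shim_1 but purple is not meant.

How it is judged:
On the way, in this order (a step that is already met when the one before it is completed fails the run):
1. every jar present stands in the packing box (x of jar_1 in the frame of packing_box between -0.025 and 0.025 m and y of jar_1 in the frame of packing_box between -0.115 and 0.02 m and z of jar_1 in the frame of packing_box between 0 and 0.014 m and angle between each of jar_1, jar_2's own z axis and vertical below 0.2 rad and x of jar_2 in the frame of packing_box between -0.025 and 0.025 m and y of jar_2 in the frame of packing_box between -0.115 and 0.02 m and z of jar_2 in the frame of packing_box between 0 and 0.014 m), for 0.2 s.
2. the row is snug: the pad is pushed back by 0.5 to 19.5 mm (value of joint pad between 0.0005 and 0.0195 m), for 0.5 s.
3. the cover is shut to within 4 mm (value of joint cover below 0.004 m), for 0.2 s.
At the end, for the whole second after the job is handed in: Every jar stands upright (within 0.2 rad) in the box within 25 mm of the middle of its width; the pad is pushed back by 0.5 to 19.5 mm by the row; every spacer plate stands upright on the floor of the box (centred within 10 mm) or in the rack; the cover is shut to within 4 mm; all is at rest (all of step 1 and all of step 2 and value of joint cover below 0.004 m and ((x of shim_1 in the frame of packing_box between -0.01 and 0.01 m and y of shim_1 in the frame of packing_box between -0.115 and 0.025 m and z of shim_1 in the frame of packing_box between 0 and 0.012 m and angle between shim_1's own z axis and vertical below 0.15 rad) or (x of shim_1 in the frame of shim_rack between -0.1 and 0.1 m and y of shim_1 in the frame of shim_rack between -0.02 and 0.02 m and z of shim_1 in the frame of shim_rack below 0.014 m and angle between shim_1's own z axis and vertical below 0.2 rad)) and ((x of shim_2 in the frame of packing_box between -0.01 and 0.01 m and y of shim_2 in the frame of packing_box between -0.115 and 0.025 m and z of shim_2 in the frame of packing_box between 0 and 0.012 m and angle between shim_2's own z axis and vertical below 0.15 rad) or (x of shim_2 in the frame of shim_rack between -0.1 and 0.1 m and y of shim_2 in the frame of shim_rack between -0.02 and 0.02 m and z of shim_2 in the frame of shim_rack below 0.014 m and angle between shim_2's own z axis and vertical below 0.2 rad)) and ((x of shim_3 in the frame of packing_box between -0.01 and 0.01 m and y of shim_3 in the frame of packing_box between -0.115 and 0.025 m and z of shim_3 in the frame of packing_box between 0 and 0.012 m and angle between shim_3's own z axis and vertical below 0.15 rad) or (x of shim_3 in the frame of shim_rack between -0.1 and 0.1 m and y of shim_3 in the frame of shim_rack between -0.02 and 0.02 m and z of shim_3 in the frame of shim_rack below 0.014 m and angle between shim_3's own z axis and vertical below 0.2 rad)) and ((x of shim_4 in the frame of packing_box between -0.01 and 0.01 m and y of shim_4 in the frame of packing_box between -0.115 and 0.025 m and z of shim_4 in the frame of packing_box between 0 and 0.012 m and angle between shim_4's own z axis and vertical below 0.15 rad) or (x of shim_4 in the frame of shim_rack between -0.1 and 0.1 m and y of shim_4 in the frame of shim_rack between -0.02 and 0.02 m and z of shim_4 in the frame of shim_rack below 0.014 m and angle between shim_4's own z axis and vertical below 0.2 rad)) and ((x of shim_5 in the frame of packing_box between -0.01 and 0.01 m and y of shim_5 in the frame of packing_box between -0.115 and 0.025 m and z of shim_5 in the frame of packing_box between 0 and 0.012 m and angle between shim_5's own z axis and vertical below 0.15 rad) or (x of shim_5 in the frame of shim_rack between -0.1 and 0.1 m and y of shim_5 in the frame of shim_rack between -0.02 and 0.02 m and z of shim_5 in the frame of shim_rack below 0.014 m and angle between shim_5's own z axis and vertical below 0.2 rad)) and ((x of shim_6 in the frame of packing_box between -0.01 and 0.01 m and y of shim_6 in the frame of packing_box between -0.115 and 0.025 m and z of shim_6 in the frame of packing_box between 0 and 0.012 m and angle between shim_6's own z axis and vertical below 0.15 rad) or (x of shim_6 in the frame of shim_rack between -0.1 and 0.1 m and y of shim_6 in the frame of shim_rack between -0.02 and 0.02 m and z of shim_6 in the frame of shim_rack below 0.014 m and angle between shim_6's own z axis and vertical below 0.2 rad)) and linear speed of each of shim_1, shim_2, shim_3, shim_4, shim_5, shim_6, jar_1, jar_2 below 0.02 m/s); the robot touches nothing.
It fails at once if a bystander (bottle, tape roll, timer) is moved more than 3 cm (distance of any of amber_bottle, tape_roll, timer from where it was at the start of the episode above 0.03 m).
Of jar_1, jar_2 only 1 to 2 are there at a start; the rules pass over those that are not, and their reading is None.
Of shim_1, shim_2, shim_3, shim_4, shim_5, shim_6 only 5 to 6 are there at a start; the rules pass over those that are not, and their reading is None.
At some moment in a run one of jar_1, jar_2 may be knocked a few centimetres aside while the robot is not near it.
It also fails if it takes over 210 s, if anything falls off the work surface, if the arm or the gripper's body presses on something with over 40 N, if the wrist force passes 120 N, or if a joint passes its speed limit or range.

## Robot

A 6-joint arm with a two-finger parallel gripper is mounted at the origin on a cart in front of the work surface, level with it; the furniture and walls round the work are solid. World frame = base frame: x ahead of the robot, y to its left, z up, the work surface at z = 0. Lengths are in m, angles in rad, forces in N, time in s.
With the tool pointing down it reaches from about 0.375 to 0.925 m from the base axis. Payload 5.7 kg.
Tool frame: the origin (TCP) lies midway between the tips of the shut fingers; the grasp point (between the pads) lies 19 mm behind it; y points along the fingers, x is the direction in which the jaws open and shut, and the axes are right-handed (so a half turn about y gives the same grasp; the last joint's range is limited). The gripper opens to 88 mm and grips with 3 to 60 N. Pads are 20 mm wide; open, the fingers measure 115 mm over their backs; the gripper's body (75 mm by 178 mm) begins 61 mm behind the grasp point.
Start: joints at [-1.31, 0.359, 1.51, -0, 1.272, -0.115], TCP at [0.22, -0.558, 0.223] pointing down, gripper open.
Joint ranges: [-2.97, 2.97], [-1.01, 2.36], [0.21, 2.38], [-0.96, 4.11], [0.2, 2.71], [-2.98, 2.98]. Speed limits (rad/s): [2.39, 2.39, 3.14, 3.14, 3.14, 3.14].

## Interface

Orientations are given as a unit quaternion [x, y, z, w].
In Python, from bench import bot gives the robot as it stands. The module is installed in compiled form; this text tells all that it offers.
- The arm moves only by the shell command python3 -m pendant 'ROWS' [FORCE]. ROWS is JSON, a list of rows, each a list of 3 entries, a list of its own where there are three numbers: the shift along the tool's x, y, z in m, then the turn about the tool's y in rad, then the finger opening in m, from 0 to 0.0878. A call has 1 to 12 rows; each row shifts and turns the commanded pose from where the row before left it, along the tool's axes as they then stand; what a row does not reach is not made up. A row lasts 1/10 s, in which the tool goes at most 50 mm and 8.59 degrees, less where a joint would pass 70% of its speed; a pose out of reach is approached as far as the arm can. A call is refused whole if a number of a shift passes 0.05 or a number of a turn 0.15, either way. A call with a gripper value outside its range is refused whole. The fingers move at their own pace and stop on an object; FORCE is the grip in N (left out, the last holds). Time passes only in rows, so rows that do not move let the fingers close. It gives the time, the measured TCP pose, the force and the opening at its end, in the units of the state.
- bot.get_state(): the state, without advancing time (a new reading comes with each control period).
- bot.camera(name): name is "scene" or "side" or "wrist"; returns a dict with "img" (400x640x3 uint8, blue, green, red), "mtx" (3x3 intrinsics, pixels), "world_from_camera" (4x4, takes a point from camera to world coordinates). Camera axes: x right, y down, z forward; pixel columns grow to the right and rows downward; lengths in m; the calibration is good to about 2 mm. The wrist camera is an equidistant fisheye: a pixel r from the principal point sees the ray r / f radians off the axis. A picture is of the moment at which its call begins. There is no depth.
- bot.hand_in(): hands the job in, once; it reports no verdict.
The state is a dict: "time_s": time; "qpos": joint angles; "dq": joint speeds; "joint_torque": joint torques, N m; "position": TCP position; "ee_rot": TCP orientation; "contact_force": force on the tool from outside, world axes, zero at the start; "moment": the same for the moment, N m; "width": finger opening in m.
Only numpy, scipy, OpenCV 4.12 (cv2) and the standard library are available. Lean on these libraries where they do the work, as an engineer would, in place of code of your own. Each camera call takes 0.05 s, during which the arm holds its last target.

## Working session

There is one attempt and no reset: what is moved stays moved. The work goes in short steps, Python scripts to look and compute and a shell command to move; the robot and the scene stay as the last step left them, time stands still between calls to the robot, and variables do not carry over. Pictures are saved under pics/ and viewed, and the job is handed in when it is done.

```bash
mkdir -p pics; python3 - <<'E'
from bench import bot
import cv2
s=bot.get_state();print(s)
for n in("scene","side","wrist"):
    c=bot.camera(n);cv2.imwrite(f"pics/{n}0.png",c["img"]);print(n,c["mtx"].tolist(),c["world_from_camera"].round(4).tolist())
E
```

```text
{'time_s': 0.0, 'qpos': array([-1.31013919e+00,  3.59475285e-01,  1.51143182e+00, -1.91992565e-05,
        1.27251014e+00, -1.15102121e-01]), 'dq': array([ 0.00080462,  0.00046843, -0.00015293, -0.00233648, -0.00090299,
       -0.00139843]), 'joint_torque': array([-1.30843495e-03, -5.15383315e+01, -2.70725387e+01,  6.73771813e-02,
        3.52144532e-02, -1.24355479e-04]), 'position': array([ 0.21999147, -0.55746479,  0.22182753]), 'ee_rot': array([-0.58417339,  0.39830364, -0.39731894,  0.58500712]), 'contact_force': array([ 0.20285346, -0.64588829,  0.00730823]), 'moment': array([0.04863872, 0.04580669, 0.05865513]), 'width': 0.08767182624086053}
scene [[373.9250958399353, 0.0, 320.8781245793913], [0.0, 373.9250958399353, 198.22580921711338], [0.0, 0.0, 1.0]] [[0.5625, -0.5203, 0.6426, -0.356], [-0.8266, -0.3693, 0.4246, -0.6548], [0.0164, -0.77, -0.6378, 1.0108], [0.0, 0.0, 0.0, 1.0]]
side [[494.20010029949805, 0.0, 326.1188275073346], [0.0, 494.20010029949805, 196.71130446434108], [0.0, 0.0, 1.0]] [[-0.9964, -0.0349, 0.0773, 0.3922], [-0.0819, 0.6353, -0.7679, 1.3567], [-0.0223, -0.7715, -0.6358, 1.2851], [0.0, 0.0, 0.0, 1.0]]
wrist [[309.70691628693146, 0.0, 318.3015114982063], [0.0, 309.70691628693146, 197.01716333680938], [0.0, 0.0, 1.0]] [[0.3662, -0.894, -0.2581, 0.2902], [-0.9305, -0.3522, -0.1003, -0.5302], [-0.0013, 0.2769, -0.9609, 0.3841], [0.0, 0.0, 0.0, 1.0]]
```

View pics/scene0.png

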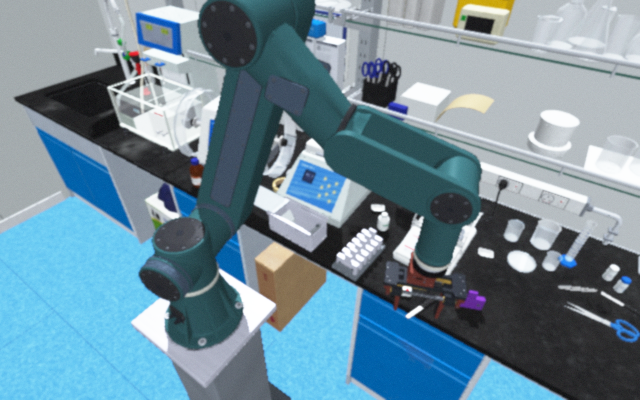

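View pics/side0.png

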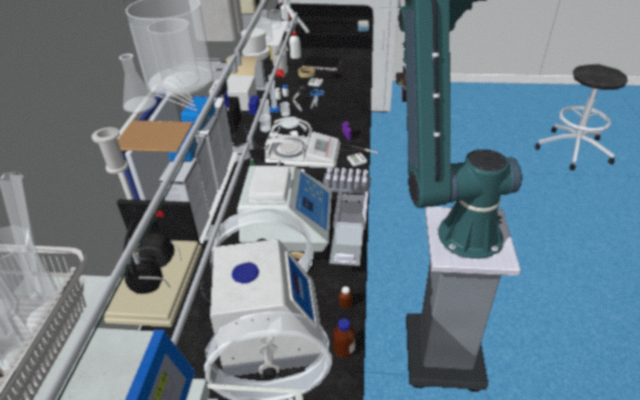

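View pics/wrist0.png

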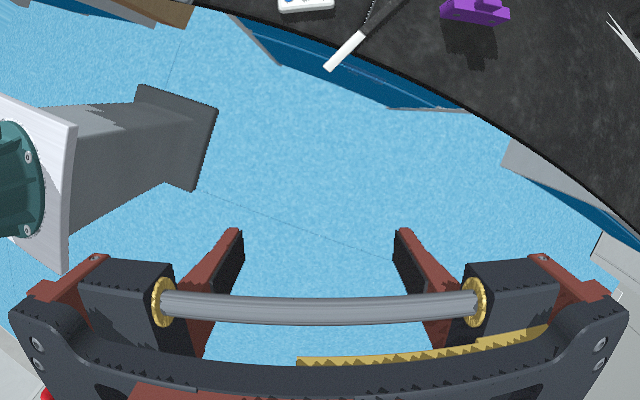

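```bash
python3 - <<'E'
import cv2
a=cv2.imread("pics/scene0.png");cv2.imwrite("pics/sc_crop.png",cv2.resize(a[150:310,170:490],None,fx=2.5,fy=2.5,interpolation=cv2.INTER_CUBIC))
a=cv2.imread("pics/side0.png");cv2.imwrite("pics/si_crop.png",cv2.resize(a[110:370,230:430],None,fx=2.3,fy=2.3,interpolation=cv2.INTER_CUBIC))
E
```

```text
(no output)
```

View pics/sc_crop.png

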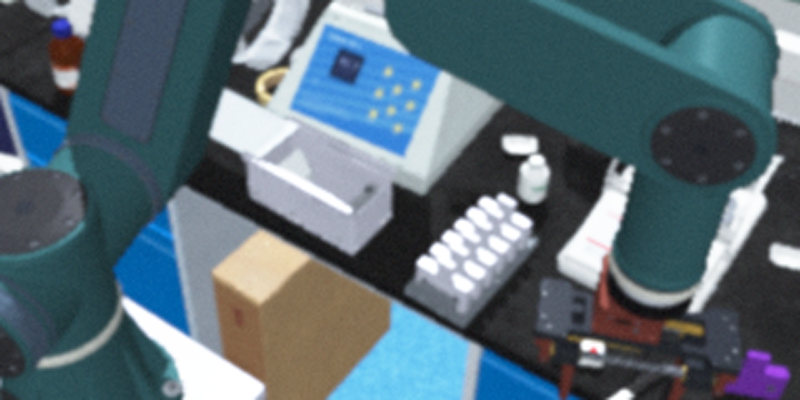

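View pics/si_crop.png

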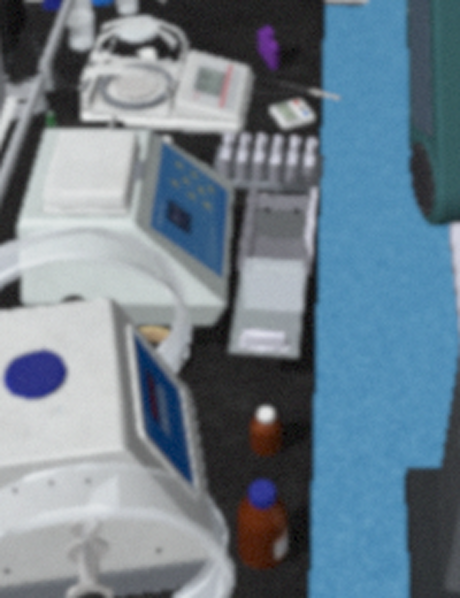

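```bash
cat > h.py <<'E'
from bench import bot
import numpy as np, cv2
from scipy.spatial.transform import Rotation as R
def ray(c,name,u,v):
    K=c["mtx"];T=c["world_from_camera"]
    x=(u-K[0,2])/K[0,0];y=(v-K[1,2])/K[1,1]
    if name=="wrist":
        r=np.hypot(x,y); s=np.sin(r)/r if r>1e-9 else 1
        d=np.array([x*s,y*s,np.cos(r)])
    else: d=np.array([x,y,1.])
    d/=np.linalg.norm(d)
    return T[:3,3],T[:3,:3]@d
def onz(c,name,u,v,z):
    o,d=ray(c,name,u,v); return o+d*(z-o[2])/d[2]
def proj(c,name,p):
    T=c["world_from_camera"];K=c["mtx"]
    q=T[:3,:3].T@(np.asarray(p)-T[:3,3])
    if name=="wrist":
        r=np.hypot(q[0],q[1]);th=np.arctan2(r,q[2]);q=np.array([q[0]/r*th,q[1]/r*th,1])
    else:q=q/q[2]
    return K[0,0]*q[0]+K[0,2],K[1,1]*q[1]+K[1,2]
def pose():
    s=bot.get_state();return s,np.array(s["position"]),R.from_quat(s["ee_rot"])
def snap(n,f,crop=None,k=1):
    c=bot.camera(n);a=c["img"]
    if crop:u0,v0,u1,v1=crop;a=a[v0:v1,u0:u1]
    if k!=1:a=cv2.resize(a,None,fx=k,fy=k,interpolation=cv2.INTER_CUBIC)
    cv2.imwrite("pics/"+f+".png",a);return c
def go(target,yaw=None):
    """print tool shift to get TCP to target; yaw: desired world angle of tool x axis (mod pi)"""
    s,p,r=pose();d=r.inv().apply(np.array(target)-p)
    X=r.apply([1,0,0]);Y=r.apply([0,1,0])
    a=np.arctan2(X[1],X[0])
    print("t",round(s["time_s"],2),"pos",p.round(4),"X",X.round(3),"Y",Y.round(3),"w",round(s["width"],4),"F",np.round(s["contact_force"],1))
    out="shift "+str(d.round(4))
    if yaw is not None:
        e=(yaw-a+np.pi/2)%np.pi-np.pi/2
        out+=" turn_y %.4f"%(-e)  # y down
    print(out)
E
python3 - <<'E'
from h import *
import numpy as np
s,p,r=pose();print(r.as_matrix().round(3))
sc=bot.camera("scene");si=bot.camera("side")
for n,c,u,v,z in [("scene",sc,384,227,.0),("side",si,345,303,0),("side",si,345,350,0),("side",si,333,262,.09),("side",si,359,262,.09),("scene",sc,170+370/2.5,150+190/2.5,.09),("scene",sc,170+350/2.5,150+250/2.5,0),("scene",sc,170+460/2.5,150+325/2.5,0),("scene",sc,170+405/2.5,150+285/2.5,0),("scene",sc,170+537/2.5,150+240/2.5,0)]: print(n,u,v,onz(c,n,u,v,z).round(3))
E
```

```text
[[ 0.367 -0.     0.93 ]
 [-0.93   0.001  0.367]
 [-0.001 -1.     0.   ]]
scene 384 227 [ 0.659 -0.281  0.   ]
side 345 303 [0.443 0.341 0.   ]
side 345 350 [0.434 0.515 0.   ]
side 333 262 [0.487 0.247 0.09 ]
side 359 262 [0.403 0.242 0.09 ]
scene 318.0 226.0 [ 0.438 -0.12   0.09 ]
scene 310.0 250.0 [ 0.396 -0.115  0.   ]
scene 354.0 280.0 [ 0.371 -0.315  0.   ]
scene 332.0 264.0 [ 0.387 -0.217  0.   ]
scene 384.8 246.0 [ 0.571 -0.329  0.   ]
```

```bash
python3 -m pendant '[[[0,-0.02,0],-0.149,0.06],[[0,-0.02,0],-0.149,0.06],[[0,-0.02,0],-0.149,0.06],[[0,-0.02,0],-0.149,0.06],[[0,-0.02,0],-0.149,0.06],[[0,-0.02,0],-0.149,0.06],[[0,-0.02,0],-0.149,0.06],[[0,-0.01,0],-0.149,0.06],[[0,0,0],0,0.06]]' 10; python3 -c "
from h import *
go([.42,-.12,.38],0)"
```

```text
time_s: 1.15
position: [0.2204, -0.5589, 0.3744]
ee_rot: [0.708, -0.0, 0.001, -0.706]
contact_force: [0.0, 0.3, 0.0]
width: 0.0599
t 1.15 pos [ 0.2204 -0.5589  0.3744] X [ 1.    -0.002  0.001] Y [ 0.001 -0.003 -1.   ] w 0.0599 F [0.  0.3 0. ]
shift [ 0.1989 -0.0068  0.4392] turn_y -0.0016
```

```bash
python3 -m pendant '[[[0.03,0,0.02],0,0.06],[[0.03,0,0.03],0,0.06],[[0.03,0,0.03],0,0.06],[[0.03,0,0.03],0,0.06],[[0.02,0,0.04],0,0.06],[[0.02,0,0.04],0,0.06],[[0.02,0,0.04],0,0.06],[[0.02,0,0.04],0,0.06],[[0,0,0.04],0,0.06],[[0,0,0.04],0,0.06],[[0,0,0.04],0,0.06],[[0,0,0],0,0.06]]'; python3 -c "
from h import *
go([.42,-.12,.38],0)
snap('wrist','w1');snap('side','s1',(230,110,430,370),2.3);snap('scene','c1',(200,130,520,350),2.4)"
```

```text
time_s: 2.35
position: [0.4203, -0.1643, 0.3719]
ee_rot: [-0.706, 0.002, -0.001, 0.708]
contact_force: [0.0, -0.8, -0.1]
width: 0.0601
t 2.35 pos [ 0.4203 -0.1643  0.3719] X [ 1.    -0.003 -0.001] Y [-0.001  0.003 -1.   ] w 0.0601 F [ 0.  -0.8 -0.1]
shift [-0.0005 -0.008   0.0443] turn_y -0.0031
```

View pics/w1.png

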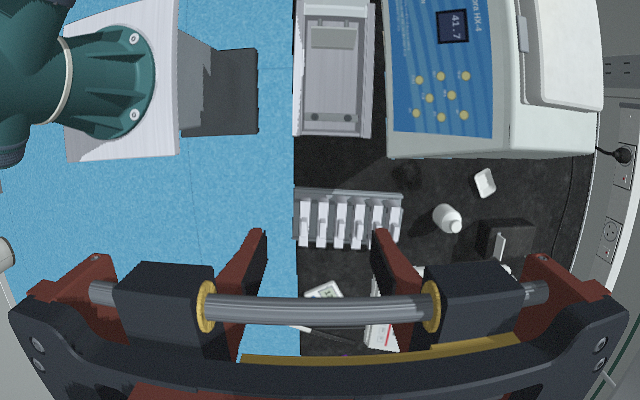

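View pics/c1.png

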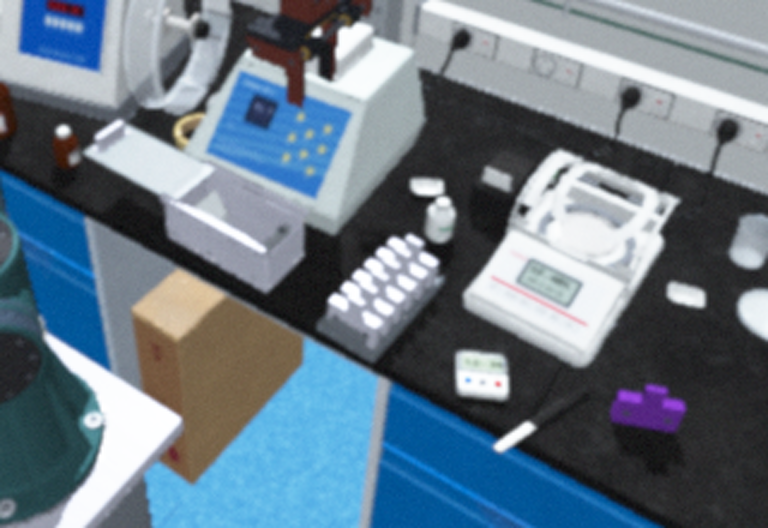

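```bash
python3 - <<'E'
import cv2
a=cv2.imread("pics/w1.png")
cv2.imwrite("pics/w1r.png",cv2.resize(a[150:270,280:480],None,fx=4,fy=4,interpolation=cv2.INTER_CUBIC))
E
```

```text
(no output)
```

View pics/w1r.png

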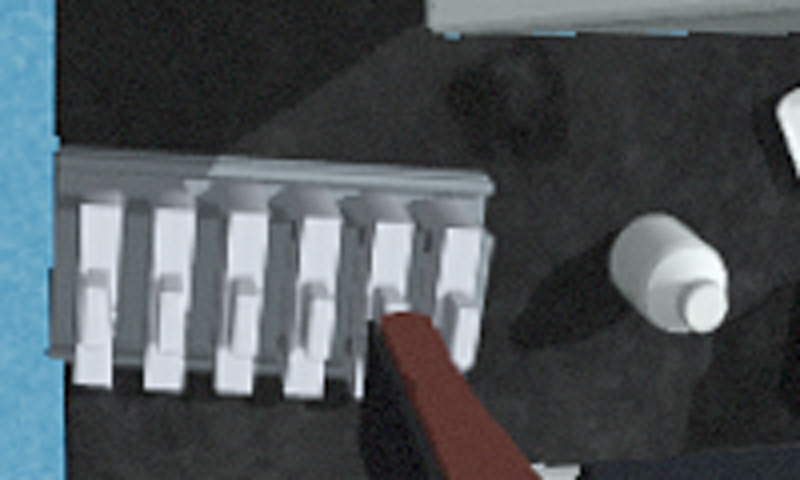

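```bash
python3 -m pendant '[[[0,-0.01,0.05],0,0.06],[[0,-0.01,0.05],0,0.06],[[0,-0.01,0.05],0,0.06],[[0,-0.01,0.04],0,0.06],[[0,0,0],0,0.06],[[0,0,0],0,0.06]]'; python3 -c "
from h import *
go([.42,-.12,.38],0)
snap('wrist','w2')"
```

```text
time_s: 3.1
position: [0.4225, 0.0178, 0.4119]
ee_rot: [0.707, -0.001, 0.001, -0.707]
contact_force: [-0.7, -0.8, -0.9]
width: 0.0597
t 3.1 pos [0.4225 0.0178 0.4119] X [ 1.    -0.003  0.   ] Y [ 0.    -0.001 -1.   ] w 0.0597 F [-0.7 -0.8 -0.9]
shift [-0.0021  0.032  -0.1378] turn_y -0.0031
```

View pics/w2.png

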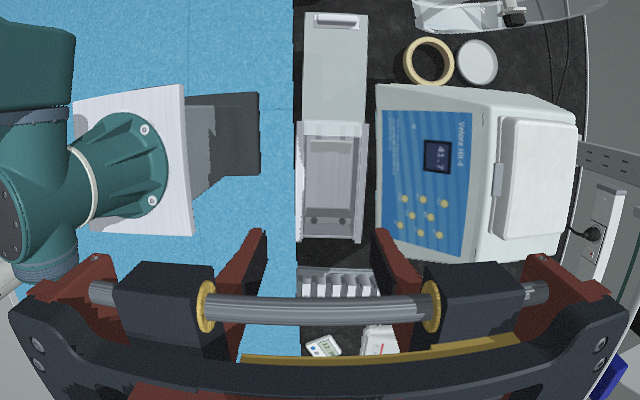

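```bash
python3 - <<'E'
import cv2
a=cv2.imread("pics/w2.png")
cv2.imwrite("pics/w2b.png",cv2.resize(a[110:250,280:390],None,fx=4.2,fy=4.2,interpolation=cv2.INTER_CUBIC))
E
```

```text
(no output)
```

View pics/w2b.png

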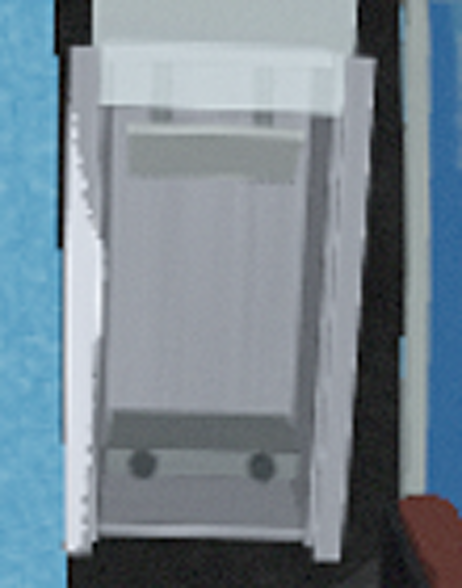

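```bash
python3 - <<'E'
from h import *
c=bot.camera("wrist")
f=lambda u,v,z:print((u,v,z),onz(c,"wrist",280+(u+.5)/4.2-.5,110+(v+.5)/4.2-.5,z).round(4))
for u,v,z in [(70,47,.096),(66,553,.096),(376,60,.096),(338,560,.096),(108,412,.006),(292,412,.006),(106,450,.06),(303,450,.06),(106,475,.06),(303,475,.06),(130,175,.028),(298,182,.028),(127,132,.062),(304,130,.062),(125,530,.086),(103,105,.086),(336,112,.086)]: f(u,v,z)
E
```

```text
(70, 47, 0.096) [0.3883 0.0761 0.096 ]
(66, 553, 0.096) [ 0.3821 -0.1233  0.096 ]
(376, 60, 0.096) [0.5004 0.0715 0.096 ]
(338, 560, 0.096) [ 0.4921 -0.1274  0.096 ]
(108, 412, 0.006) [ 0.3961 -0.093   0.006 ]
(292, 412, 0.006) [ 0.4808 -0.0936  0.006 ]
(106, 450, 0.06) [ 0.3974 -0.0921  0.06  ]
(303, 450, 0.06) [ 0.4803 -0.0927  0.06  ]
(106, 475, 0.06) [ 0.3972 -0.1034  0.06  ]
(303, 475, 0.06) [ 0.4806 -0.104   0.06  ]
(130, 175, 0.028) [0.408  0.0192 0.028 ]
(298, 182, 0.028) [0.4791 0.016  0.028 ]
(127, 132, 0.062) [0.4079 0.0409 0.062 ]
(304, 130, 0.062) [0.4777 0.0417 0.062 ]
(125, 530, 0.086) [ 0.4057 -0.1175  0.086 ]
(103, 105, 0.086) [0.3996 0.0537 0.086 ]
(336, 112, 0.086) [0.4871 0.0511 0.086 ]
```

```bash
python3 -m pendant '[[[0.005,0,0.05],0,0.06],[[0.005,0,0.05],0,0.06],[[0.005,0.02,0.05],0,0.06],[[0,0.03,0.05],0,0.06],[[0,0.03,0.03],0,0.06],[[0,0.02,0.0],0,0.06],[[0,0,0],0,0.06],[[0,0,0],0,0.06]]'; python3 -c "
from h import *
go([.44,.34,.1],-.037)
snap('wrist','w3')"
```

```text
time_s: 4.0
position: [0.4378, 0.2354, 0.3177]
ee_rot: [0.707, -0.002, 0.002, -0.707]
contact_force: [1.1, 0.5, 0.5]
width: 0.0598
t 4.0 pos [0.4378 0.2354 0.3177] X [ 1.    -0.005 -0.001] Y [-0.001 -0.001 -1.   ] w 0.0598 F [1.1 0.5 0.5]
shift [0.0019 0.2176 0.1047] turn_y 0.0315
```

View pics/w3.png

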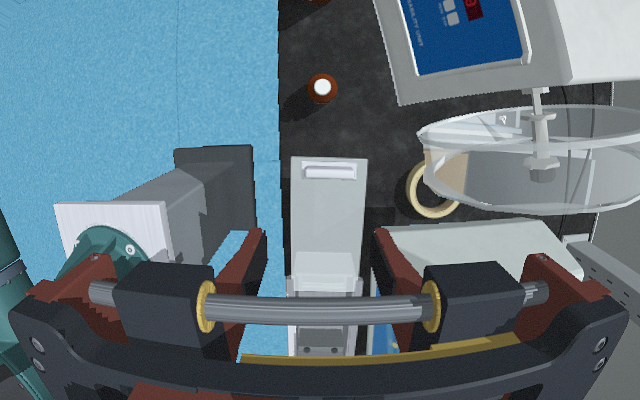

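```bash
python3 - <<'E'
from h import *
c=bot.camera("wrist");im=c["img"];hsv=cv2.cvtColor(im,cv2.COLOR_BGR2HSV)
sub=hsv[60:120,290:360]
w=((sub[...,2]>190)&(sub[...,1]<40)).astype('uint8');n,l,st,ce=cv2.connectedComponentsWithStats(w)
for i in range(1,n):
  if st[i,4]>50:
    u,v=ce[i]+[290,60];print(st[i],u,v,onz(c,"wrist",u,v,.072).round(4))
    go(np.r_[onz(c,"wrist",u,v,.072)[:2],.021],-.037)
b=((sub[...,0]<15)&(sub[...,1]>100)).astype('uint8');ys,xs=np.nonzero(b);print(xs.min()+290,xs.max()+290,ys.min()+60,ys.max()+60)
print(onz(c,"wrist",xs.min()+290,88,.04).round(4),onz(c,"wrist",xs.max()+290,88,.04).round(4))
E
```

```text
[ 24  19  16  16 194] 321.25773195876286 86.4639175257732 [0.4425 0.3423 0.072 ]
t 4.1 pos [0.4385 0.2359 0.3191] X [ 1.    -0.005  0.002] Y [ 0.002  0.001 -1.   ] w 0.0598 F [ 0.9 -0.1  0.1]
shift [0.0029 0.2982 0.1063] turn_y 0.0316
306 336 74 103
[0.4216 0.3428 0.04  ] [0.4635 0.3426 0.04  ]
```

```bash
python3 -m pendant '[[[0,0,0.02],0.032,0.065],[[0,0.02,0.03],0,0.065],[[0,0.04,0.03],0,0.065],[[0,0.04,0.026],0,0.065],[[0,0.04,0.0],0,0.065],[[0,0.03,0.0],0,0.065],[[0,0,0],0,0.065],[[0,0,0],0,0.065]]'; python3 -c "
from h import *
go([.4425,.3425,.021],-.037)
snap('wrist','w4')"
```

```text
time_s: 4.9
position: [0.4414, 0.3427, 0.1492]
ee_rot: [-0.707, 0.012, -0.013, 0.707]
contact_force: [0.1, 1.0, 0.6]
width: 0.0649
t 4.9 pos [0.4414 0.3427 0.1492] X [ 0.999 -0.036  0.001] Y [ 0.001  0.001 -1.   ] w 0.0649 F [0.1 1.  0.6]
shift [ 0.0009  0.1282 -0.0003] turn_y 0.0008
```

View pics/w4.png

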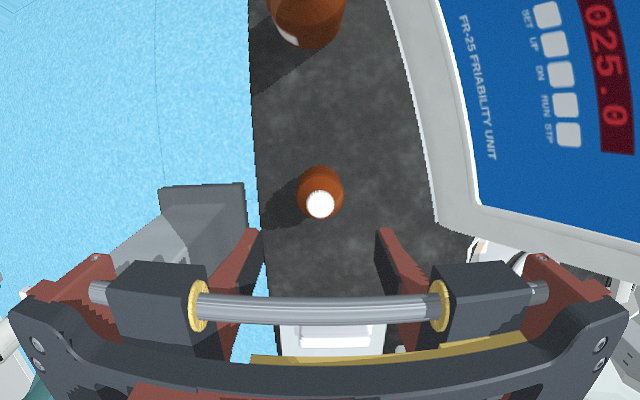

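```bash
python3 - <<'E'
from h import *
c=bot.camera("wrist")
for u,v in[(437,215),(425,170),(440,218)]:
  for z in(0,.05,.1): print(u,v,onz(c,"wrist",u,v,z).round(3))
print(onz(c,"wrist",320,204,.072).round(4))
E
```

```text
437 215 [0.574 0.303 0.   ]
437 215 [0.553 0.321 0.05 ]
437 215 [0.533 0.34  0.1  ]
425 170 [0.557 0.355 0.   ]
425 170 [0.539 0.365 0.05 ]
425 170 [0.52  0.375 0.1  ]
440 218 [0.578 0.299 0.   ]
440 218 [0.557 0.318 0.05 ]
440 218 [0.535 0.337 0.1  ]
[0.4431 0.3437 0.072 ]
```

```bash
python3 -m pendant '[[[0,0.04,0.001],0,0.065],[[0,0.04,0],0,0.065],[[0,0.03,0],0,0.065],[[0,0.016,0],0,0.065],[[0,0,0],0,0.065],[[0,0,0],0,0.03],[[0,0,0],0,0.03],[[0,0,0],0,0.03],[[0,0,0],0,0.03]]' 12; python3 -c "
from h import *
go([.4425,.3425,.021],-.037)"
```

```text
time_s: 5.9
position: [0.4414, 0.3446, 0.0234]
ee_rot: [-0.706, 0.011, -0.013, 0.708]
contact_force: [-1.1, -1.2, 6.7]
width: 0.0417
t 5.9 pos [0.4414 0.3446 0.0234] X [ 0.999 -0.035  0.002] Y [ 0.003  0.002 -1.   ] w 0.0417 F [-1.1 -1.2  6.7]
shift [ 0.0012  0.0024 -0.002 ] turn_y 0.0020
```

```bash
python3 -m pendant '[[[0,-0.01,0],0,0.03],[[0,-0.03,0],0,0.03],[[0,-0.05,0],0,0.03],[[0,-0.05,0],0,0.03],[[0,-0.05,0],0,0.03],[[0,-0.02,-0.02],0,0.03],[[0,0,0],0,0.03]]' 15; python3 -c "
from h import *
bx=np.array([.9993,-.037,0]);by=np.array([.037,.9993,0]);o=np.array([.4423,.0172,0])
go(o+by*-.0875+[0,0,.2],-.037)
snap('wrist','w5')"
```

```text
time_s: 6.6
position: [0.4411, 0.3237, 0.2364]
ee_rot: [-0.706, 0.01, -0.015, 0.708]
contact_force: [0.3, 0.9, -0.3]
width: 0.0419
t 6.6 pos [0.4411 0.3237 0.2364] X [ 0.999 -0.036  0.006] Y [ 0.006  0.003 -1.   ] w 0.0419 F [ 0.3  0.9 -0.3]
shift [ 0.0117  0.0352 -0.3938] turn_y 0.0014
```

View pics/w5.png

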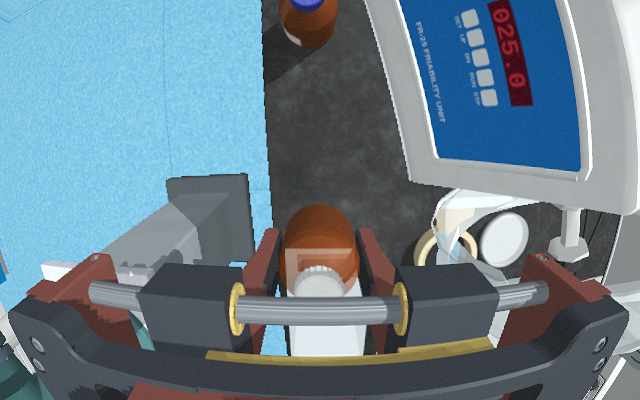

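```bash
python3 -m pendant '[[[0.002,0,-0.03],0,0.03],[[0.001,0,-0.05],0,0.03],[[0.001,0,-0.05],0,0.03],[[0.001,0,-0.05],0,0.03],[[0.001,0,-0.05],0,0.03],[[0.001,0,-0.05],0,0.03],[[0.001,0,-0.05],0,0.03],[[0.001,0,-0.04],0,0.03],[[0.001,0,-0.02],0,0.03],[[0,0,0],0,0.03],[[0,0,0],0,0.03]]' 15; python3 -c "
from h import *
bx=np.array([.9993,-.037,0]);by=np.array([.037,.9993,0]);o=np.array([.4423,.0172,0])
go(o+by*-.085+[0,0,.13],-.037)"
```

```text
time_s: 7.75
position: [0.435, -0.0655, 0.2305]
ee_rot: [-0.706, 0.014, -0.012, 0.708]
contact_force: [0.8, 0.4, -1.5]
width: 0.0417
t 7.75 pos [ 0.435  -0.0655  0.2305] X [ 0.999 -0.037 -0.003] Y [-0.003  0.002 -1.   ] w 0.0417 F [ 0.8  0.4 -1.5]
shift [ 0.0045  0.1005 -0.0023] turn_y 0.0005
```

```bash
python3 -m pendant '[[[0.004,0.03,-0.001],0,0.03],[[0,0.04,-0.001],0,0.03],[[0,0.04,0],0,0.03],[[0,0.04,0],0,0.03],[[0,0.03,0],0,0.03],[[0,0,0],0,0.03],[[0,0,0],0,0.03]]' 15; python3 -c "
from h import *
bx=np.array([.9993,-.037,0]);by=np.array([.037,.9993,0]);o=np.array([.4423,.0172,0])
go(o+by*-.085+[0,0,.0294],-.037)
snap('wrist','w6')"
```

```text
time_s: 8.45
position: [0.4392, -0.0669, 0.0517]
ee_rot: [-0.707, 0.013, -0.011, 0.707]
contact_force: [0.3, -0.0, -1.3]
width: 0.0416
t 8.45 pos [ 0.4392 -0.0669  0.0517] X [ 0.999 -0.034 -0.002] Y [-0.002  0.001 -1.   ] w 0.0416 F [ 0.3 -0.  -1.3]
shift [-0.      0.0223 -0.0009] turn_y 0.0035
```

View pics/w6.png

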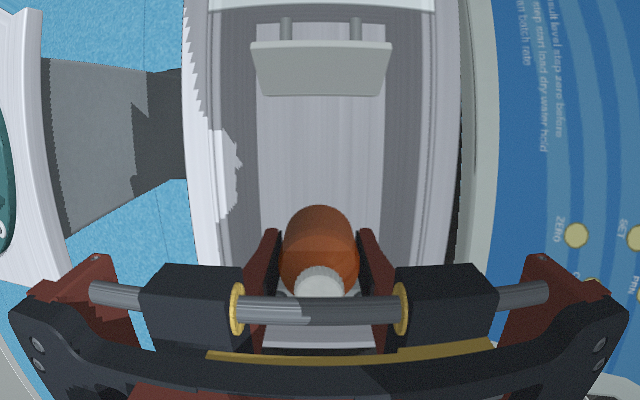

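```bash
python3 -m pendant '[[[0,0.008,0],0,0.03],[[0,0.007,0],0,0.03],[[0,0.004,0],0,0.03],[[0,0.002,0],0,0.03],[[0,0,0],0,0.03]]' 15; python3 -c "
from h import *
go([.4392,-.0677,.0294],-.037)"
```

```text
time_s: 9.0
position: [0.4396, -0.0683, 0.0307]
ee_rot: [-0.707, 0.013, -0.012, 0.707]
contact_force: [0.2, 1.2, -1.2]
width: 0.042
t 9.0 pos [ 0.4396 -0.0683  0.0307] X [ 0.999 -0.035 -0.   ] Y [-0.  0. -1.] w 0.042 F [ 0.2  1.2 -1.2]
shift [-0.0005  0.0013  0.0005] turn_y 0.0018
```

Now down to floor contact, then nudge toward the end stop.

```bash
python3 -m pendant '[[[0,0.001,-0.001],0,0.03],[[0,0.001,-0.001],0,0.03],[[0,0,-0.001],0,0.03],[[0,0,0],0,0.03]]' 15;  python3 -m pendant '[[[0,0,-0.001],0,0.03],[[0,0,-0.001],0,0.03],[[0,0,0],0,0.03]]' 15
```

```text
time_s: 9.4
position: [0.4396, -0.0697, 0.0294]
ee_rot: [-0.706, 0.013, -0.013, 0.708]
contact_force: [0.5, 12.1, 8.0]
width: 0.0417
time_s: 9.7
position: [0.4399, -0.0711, 0.0294]
ee_rot: [-0.706, 0.013, -0.013, 0.708]
contact_force: [2.6, 16.4, 6.8]
width: 0.042
```

```bash
python3 -m pendant '[[[0,0,0.001],0,0.052],[[0,0,0],0,0.052],[[0,0,0],0,0.052],[[0,-0.02,0],0,0.052],[[0,-0.04,0],0,0.052],[[0,-0.05,0],0,0.052],[[0,-0.05,0],0,0.052],[[0,-0.05,0],0,0.052],[[0,-0.04,0.03],0,0.052],[[0,-0.02,0.03],0,0.052],[[0,0,0],0,0.052]]' 15;  python3 -c "
from h import *
go([.4392,-.0677,.0294],-.037)
c=snap('wrist','w7')
snap('scene','c7',(200,130,520,350),2.4)"
```

```text
time_s: 10.8
position: [0.4436, -0.0107, 0.3023]
ee_rot: [0.707, -0.009, 0.014, -0.707]
contact_force: [0.6, 0.1, -0.1]
width: 0.052
t 10.8 pos [ 0.4436 -0.0107  0.3023] X [ 0.999 -0.033  0.007] Y [ 0.007 -0.    -1.   ] w 0.052 F [ 0.6  0.1 -0.1]
shift [-0.0044  0.2729 -0.0571] turn_y 0.0041
```

View pics/w7.png

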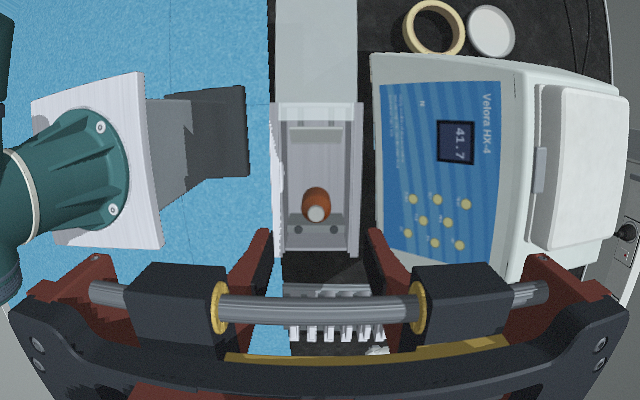

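View pics/c7.png

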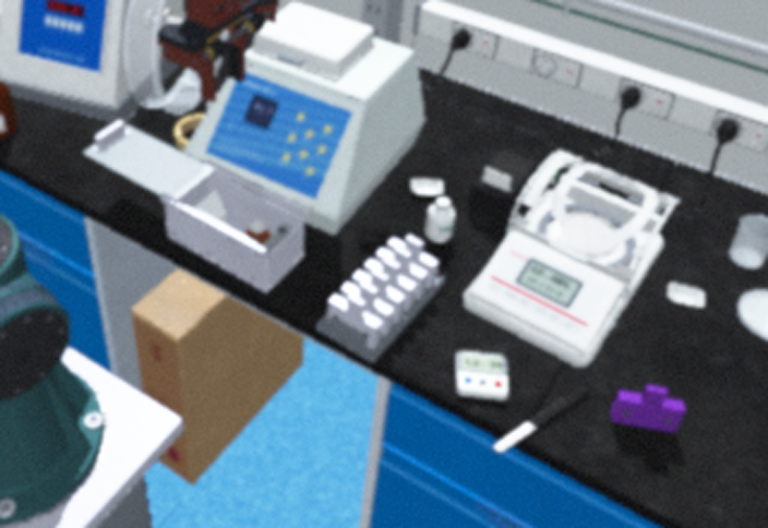

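```bash
python3 -c "
from h import *
w=bot.camera('wrist');print(onz(w,'wrist',316,213.5,.078).round(4))
c=bot.camera('scene');p=onz(c,'scene',384.2,214.6,.07);print(p.round(4))
for q in [(425,270,.0),(312,335,.0),(440,255,0),(500,183,.05),(425,185,0)]: print(q,onz(c,'scene',200+q[0]/2.4,130+q[1]/2.4,q[2]).round(3))
go([p[0],p[1]-.06,.3],-.037)"
```

```text
[ 0.4363 -0.0701  0.078 ]
[ 0.6499 -0.2772  0.07  ]
(425, 270, 0.0) [ 0.57  -0.298  0.   ]
(312, 335, 0.0) [ 0.362 -0.224  0.   ]
(440, 255, 0) [ 0.613 -0.302  0.   ]
(500, 183, 0.05) [ 0.771 -0.325  0.05 ]
(425, 185, 0) [ 0.749 -0.204  0.   ]
t 11.0 pos [ 0.4409 -0.013   0.2975] X [ 0.999 -0.035 -0.003] Y [-0.003 -0.    -1.   ] w 0.052 F [0.1 1.3 0.1]
shift [ 0.2204 -0.003  -0.3166] turn_y 0.0017
```

```bash
python3 -m pendant '[[[0,-0.02,-0.05],0,0.07],[[0,-0.02,-0.05],0,0.07],[[0,-0.01,-0.05],0,0.07],[[0.02,0,-0.05],0,0.07],[[0.03,0,-0.05],0,0.07],[[0.03,0,-0.04],0,0.07],[[0.03,0,-0.02],0,0.07],[[0.03,0,0],0,0.07],[[0.03,0,0],0,0.07],[[0.02,0,0],0,0.07],[[0,0,0],0,0.07],[[0,0,0],0,0.07]]' 15;  python3 -c "
from h import *
go([.64,-.27,.021],-.037)
c=snap('wrist','w8')"
```

```text
time_s: 12.2
position: [0.6146, -0.3105, 0.3435]
ee_rot: [-0.706, 0.014, -0.011, 0.708]
contact_force: [0.0, 1.5, 0.1]
width: 0.07
t 12.2 pos [ 0.6146 -0.3105  0.3435] X [ 0.999 -0.036 -0.004] Y [-0.004  0.002 -1.   ] w 0.07 F [0.  1.5 0.1]
shift [0.0251 0.3225 0.0409] turn_y 0.0012
```

View pics/w8.png

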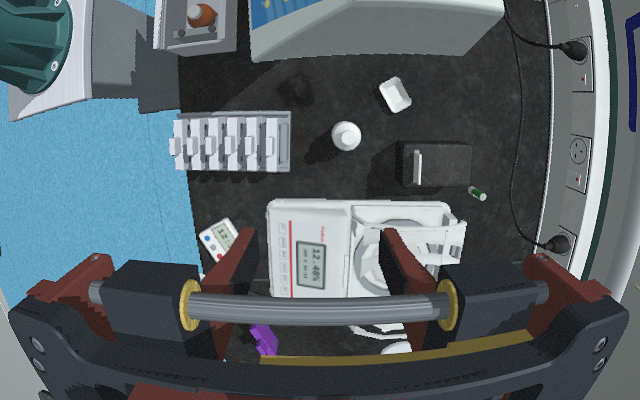

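```bash
python3 - <<'E'
from h import *
c=snap('wrist','w8r',(160,90,310,190),5)
for n,u,v,z in [('cap',346,131,.072),('blk near',403,158,0),('blk far top',470,145,.08),('blk bot',403,180,0),('bal edge',350,200,0.02),('shield',450,203,0.1),('shield',450,203,0.2)]: print(n,onz(c,'wrist',u,v,z).round(3))
E
```

```text
cap [ 0.654 -0.265  0.072]
blk near [ 0.756 -0.317  0.   ]
blk far top [ 0.841 -0.285  0.08 ]
blk bot [ 0.757 -0.355  0.   ]
bal edge [ 0.663 -0.382  0.02 ]
shield [ 0.804 -0.368  0.1  ]
shield [ 0.758 -0.335  0.2  ]
```

View pics/w8r.png

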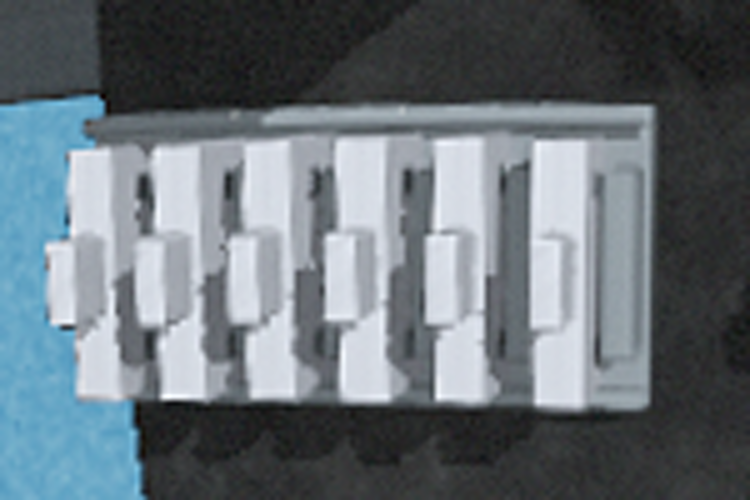

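```bash
python3 - <<'E'
from h import *
c=bot.camera('wrist');g=cv2.cvtColor(c['img'],cv2.COLOR_BGR2GRAY)
sub=c['img'][112:160,325:370];cv2.imwrite('pics/jar8.png',cv2.resize(sub,None,fx=12,fy=12,interpolation=cv2.INTER_CUBIC))
for u,v,z in[(400,58,.1),(330,60,.05),(260,58,0),(260,58,.1)]:print(onz(c,'wrist',u,v,z).round(3))
ts=[]
for u,v in [(62,283),(150,281),(245,279),(343,277),(443,280),(547,284)]:
  p=onz(c,'wrist',160+(u+.5)/5-.5,90+(v+.5)/5-.5,.08);ts.append(p);print('tab',p.round(4))
for u,v,z in[(85,125,.033),(655,105,.033),(650,405,.033),(655,105,.006),(650,405,.006)]:print('rack',onz(c,'wrist',160+u/5,90+v/5,z).round(4))
E
```

```text
[ 0.726 -0.165  0.1  ]
[ 0.636 -0.161  0.05 ]
[ 0.525 -0.142  0.   ]
[ 0.543 -0.161  0.1  ]
tab [ 0.3963 -0.2709  0.08  ]
tab [ 0.426  -0.2728  0.08  ]
tab [ 0.4564 -0.2746  0.08  ]
tab [ 0.4865 -0.2762  0.08  ]
tab [ 0.5159 -0.2789  0.08  ]
tab [ 0.5456 -0.2818  0.08  ]
rack [ 0.3868 -0.2244  0.033 ]
rack [ 0.5747 -0.2342  0.033 ]
rack [ 0.5684 -0.3273  0.033 ]
rack [ 0.5723 -0.2342  0.006 ]
rack [ 0.5656 -0.3326  0.006 ]
```

View pics/jar8.png

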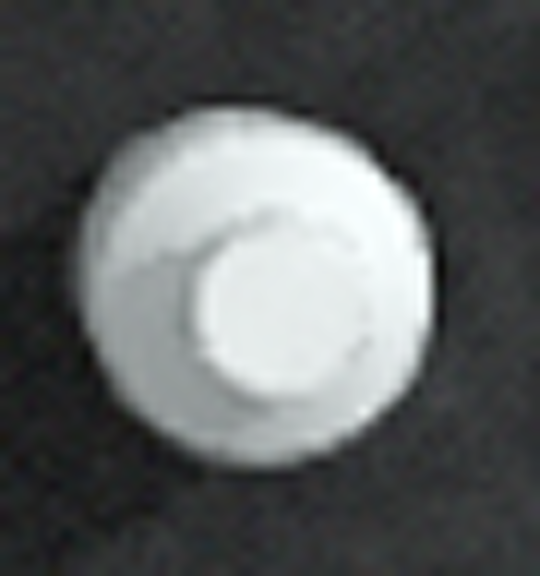

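```bash
python3 -c "
from h import *
c=bot.camera('wrist');print(onz(c,'wrist',348,137.2,.072).round(4))"
python3 -m pendant '[[[0,0,0],-0.145,0.065],[[0,0,0],-0.145,0.065],[[0,0,0],-0.145,0.065],[[0,0,0],-0.145,0.065],[[0,0,0],-0.145,0.065],[[0,0,0],-0.145,0.065],[[0,0,0],-0.145,0.065],[[0,0,0],-0.145,0.065],[[0,0,0],-0.145,0.065],[[0,0,0],-0.145,0.065],[[0,0,0],-0.12,0.065],[[0,0,0],0,0.065]]' 15;  python3 -c "
from h import *
go([.655,-.271,.15],1.5708)
c=snap('wrist','w9')"
```

```text
[ 0.6568 -0.2741  0.072 ]
time_s: 13.6
position: [0.6151, -0.3099, 0.3463]
ee_rot: [0.509, 0.491, -0.491, -0.509]
contact_force: [0.4, -0.7, -0.2]
width: 0.0647
t 13.6 pos [ 0.6151 -0.3099  0.3463] X [ 0.035  0.999 -0.   ] Y [ 0. -0. -1.] w 0.0647 F [ 0.4 -0.7 -0.2]
shift [ 0.0403  0.1963 -0.0385] turn_y -0.0352
```

View pics/w9.png

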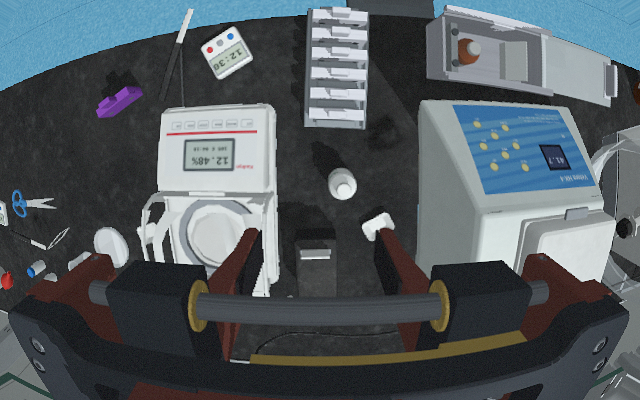

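```bash
python3 -m pendant '[[[0.02,0.04,-0.01],0,0.065],[[0.015,0.04,-0.02],0,0.065],[[0.005,0.04,-0.01],0,0.065],[[0,0.04,0],0,0.065],[[0,0.02,0],0,0.065],[[0,0,0],0,0.065]]' 15;  python3 -c "
from h import *
go([.656,-.273,.025],1.5335)
c=snap('wrist','w10')"
```

```text
time_s: 14.25
position: [0.6546, -0.2698, 0.1618]
ee_rot: [-0.507, -0.489, 0.491, 0.512]
contact_force: [-0.3, 0.0, 0.1]
width: 0.065
t 14.25 pos [ 0.6546 -0.2698  0.1618] X [0.039 0.999 0.003] Y [-0.007  0.003 -1.   ] w 0.065 F [-0.3  0.   0.1]
shift [-0.0035  0.1368 -0.0025] turn_y -0.0013
```

View pics/w10.png

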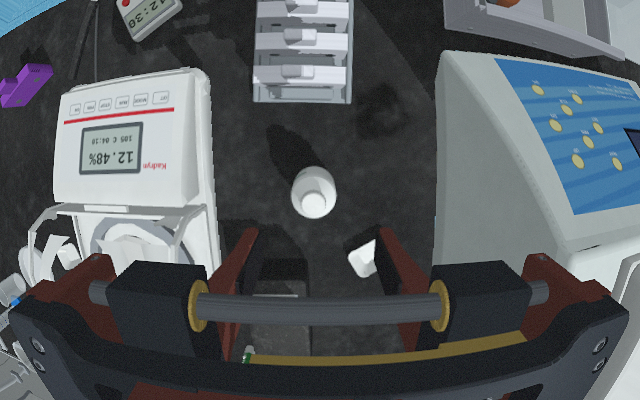

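```bash
python3 -m pendant '[[[-0.003,0.03,-0.002],0,0.065],[[0,0.04,0],0,0.065],[[0,0.035,0],0,0.065],[[0,0.02,0],0,0.065],[[0,0.012,0],0,0.065],[[0,0,0],0,0.065],[[0,0,0],0,0.065]]' 15;  python3 -c "
from h import *
go([.656,-.273,.025],1.5335)
c=snap('wrist','w11')"
```

```text
time_s: 15.0
position: [0.6604, -0.2751, 0.0308]
ee_rot: [0.51, 0.491, -0.49, -0.508]
contact_force: [-0.6, -0.9, -0.2]
width: 0.0651
t 15.0 pos [ 0.6604 -0.2751  0.0308] X [ 0.036  0.999 -0.001] Y [ 0.003 -0.001 -1.   ] w 0.0651 F [-0.6 -0.9 -0.2]
shift [0.0019 0.0057 0.0045] turn_y 0.0009
```

View pics/w11.png

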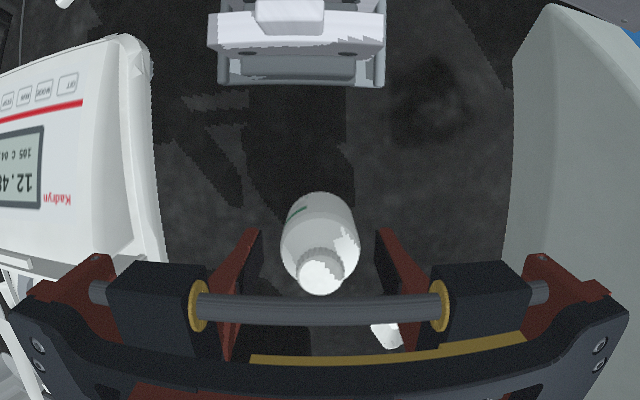

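```bash
python3 -m pendant '[[[0.001,0.004,0.003],0,0.065],[[0,0.002,0.001],0,0.065],[[0,0,0],0,0.03],[[0,0,0],0,0.03],[[0,0,0],0,0.03],[[0,0,0],0,0.03],[[0,0,0],0,0.03]]' 15;  python3 -c "
from h import *
go([.656,-.273,.025],1.5335)"
```

```text
time_s: 15.75
position: [0.6552, -0.2732, 0.0229]
ee_rot: [0.509, 0.491, -0.491, -0.509]
contact_force: [0.4, 0.2, 0.4]
width: 0.0423
t 15.75 pos [ 0.6552 -0.2732  0.0229] X [ 0.036  0.999 -0.   ] Y [ 0. -0. -1.] w 0.0423 F [0.4 0.2 0.4]
shift [ 0.0002 -0.0021 -0.0008] turn_y 0.0016
```

Gripped (TCP z 0.0229). Lift, then turn back and go to the box.

```bash
python3 -m pendant '[[[0,-0.01,0],0,0.03],[[0,-0.03,0],0,0.03],[[0,-0.05,0],0,0.03],[[0,-0.05,0],0,0.03],[[0,-0.05,0],0,0.03],[[0,-0.03,0],0,0.03],[[0,-0.02,0],0,0.03],[[0,0,0.01],0.1,0.03],[[0,0,0.02],0.14,0.03],[[0,0,0.02],0.14,0.03],[[0,0,0.02],0.14,0.03],[[0,0,0.02],0.14,0.03]]' 15
python3 -m pendant '[[[0,0,0],0.145,0.03],[[0,0,0],0.145,0.03],[[0,0,0],0.145,0.03],[[0,0,0],0.145,0.03],[[0,0,0],0.145,0.03],[[0,0,0],0.145,0.03],[[0,0,0],0.04,0.03],[[0,0,0],0,0.03]]' 15;  python3 -c "
from h import *
bx=np.array([.9993,-.037,0]);by=np.array([.037,.9993,0]);o=np.array([.4423,.0172,0])
go(o+by*-.040+[0,0,.23],-.037)"
```

```text
time_s: 16.95
position: [0.5697, -0.2459, 0.2634]
ee_rot: [0.642, 0.298, -0.298, -0.641]
contact_force: [-0.2, 0.7, -0.8]
width: 0.0419
time_s: 17.75
position: [0.5706, -0.2459, 0.2634]
ee_rot: [0.707, -0.012, 0.013, -0.707]
contact_force: [0.8, 0.2, -0.4]
width: 0.0422
t 17.75 pos [ 0.5706 -0.2459  0.2634] X [ 0.999 -0.035  0.   ] Y [ 0. -0. -1.] w 0.0422 F [ 0.8  0.2 -0.4]
shift [-0.1376  0.0333  0.2184] turn_y 0.0018
```

```bash
python3 -m pendant '[[[-0.03,0,0],0,0.03],[[-0.04,0,0.02],0,0.03],[[-0.04,0,0.03],0,0.03],[[-0.02,0,0.04],0,0.03],[[-0.007,0,0.04],0,0.03],[[0,0,0.04],0,0.03],[[0,0,0.03],0,0.03],[[0,0.02,0.018],0,0.03],[[0,0.04,0],0,0.03],[[0,0.03,0],0,0.03],[[0,0,0],0,0.03],[[0,0,0],0,0.03]]' 15;  python3 -c "
from h import *
bx=np.array([.9993,-.037,0]);by=np.array([.037,.9993,0]);o=np.array([.4423,.0172,0])
go(o+by*-.040+[0,0,.06],-.037)"
```

```text
time_s: 18.95
position: [0.4414, -0.0234, 0.1734]
ee_rot: [-0.707, 0.012, -0.012, 0.707]
contact_force: [0.4, 0.2, -0.4]
width: 0.0421
t 18.95 pos [ 0.4414 -0.0234  0.1734] X [ 0.999 -0.034 -0.001] Y [-0.001  0.    -1.   ] w 0.0421 F [ 0.4  0.2 -0.4]
shift [-0.0006  0.1134  0.0006] turn_y 0.0027
```

```bash
python3 -m pendant '[[[0,0.03,0],0,0.03],[[0,0.04,0],0,0.03],[[0,0.03,0],0,0.03],[[0,0.013,0],0,0.03],[[0,0,0],0,0.03],[[0,0,0],0,0.03]]' 15;  python3 -c "
from h import *
bx=np.array([.9993,-.037,0]);by=np.array([.037,.9993,0]);o=np.array([.4423,.0172,0])
go(o+by*-.040+[0,0,.029],-.037);snap('wrist','w12')"
```

```text
time_s: 19.55
position: [0.4432, -0.0238, 0.0612]
ee_rot: [0.707, -0.011, 0.013, -0.707]
contact_force: [0.1, -0.2, 0.4]
width: 0.0426
t 19.55 pos [ 0.4432 -0.0238  0.0612] X [ 0.999 -0.035  0.003] Y [ 0.003 -0.    -1.   ] w 0.0426 F [ 0.1 -0.2  0.4]
shift [-0.0025  0.0322  0.001 ] turn_y 0.0020
```

View pics/w12.png

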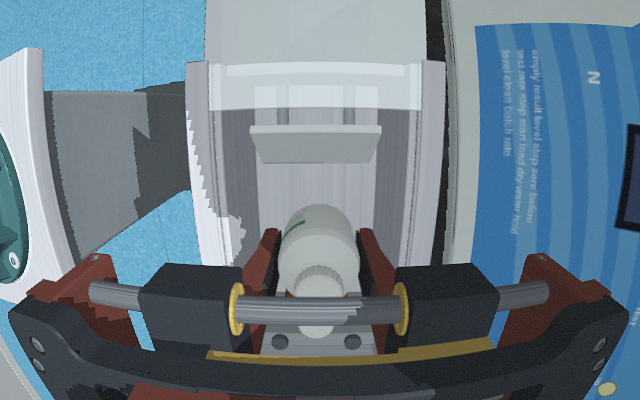

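```bash
python3 -m pendant '[[[-0.002,0.012,0],0,0.03],[[0,0.01,0],0,0.03],[[0,0.006,0],0,0.03],[[0,0.003,0],0,0.03],[[0,0.001,0],0,0.03],[[0,0,0],0,0.03]]' 15; python3 -m pendant '[[[0,0,-0.001],0,0.03],[[0,0,-0.001],0,0.03],[[0,0,-0.001],0,0.03],[[0,0,0],0,0.03]]' 15
```

```text
time_s: 20.2
position: [0.4396, -0.0233, 0.0285]
ee_rot: [-0.707, 0.012, -0.012, 0.707]
contact_force: [-1.2, -0.5, 7.9]
width: 0.042
time_s: 20.6
position: [0.44, -0.0259, 0.0285]
ee_rot: [-0.707, 0.012, -0.013, 0.707]
contact_force: [-0.3, 3.6, 7.4]
width: 0.0419
```

```bash
for i in 1 2; do python3 -m pendant '[[[0,-0.0005,-0.001],0,0.03],[[0,0,0],0,0.03]]' 15|grep -E "pos|force"; done
```

```text
position: [0.439, -0.0263, 0.0286]
contact_force: [-1.1, 6.5, 4.3]
position: [0.438, -0.0266, 0.0288]
contact_force: [-1.0, 9.0, 2.3]
```

```bash
python3 -m pendant '[[[0,0,-0.001],0,0.03],[[0,0,0],0,0.03]]' 15|grep -E "pos|force"; python3 -m pendant '[[[0,0,-0.001],0,0.03],[[0,0,0],0,0.03]]' 15|grep -E "pos|force"
```

```text
position: [0.4373, -0.0268, 0.0287]
contact_force: [-0.9, 14.0, 3.7]
position: [0.4372, -0.0275, 0.0287]
contact_force: [-1.1, 16.6, 4.2]
```

```bash
python3 -m pendant '[[[0,0,0.0015],0,0.052],[[0,0,0],0,0.052],[[0,0,0],0,0.052],[[0,-0.02,0],0,0.052],[[0,-0.04,0],0,0.052],[[0,-0.05,0],0,0.052],[[0,-0.05,0],0,0.052],[[0,-0.05,-0.02],0,0.052],[[0,-0.03,-0.03],0,0.052],[[0,0,-0.02],0,0.052],[[0,0,0],0,0.052],[[0,0,0],0,0.052]]' 15;  python3 -c "
from h import *
go([.4392,-.0677,.0294],-.037)
c=snap('wrist','w13');c=snap('wrist','w13b',(260,60,390,260),3)"
```

```text
time_s: 22.6
position: [0.4364, -0.0973, 0.2649]
ee_rot: [-0.707, 0.013, -0.013, 0.707]
contact_force: [-0.3, 0.3, -0.9]
width: 0.0523
t 22.6 pos [ 0.4364 -0.0973  0.2649] X [ 0.999 -0.037 -0.001] Y [-0.001  0.001 -1.   ] w 0.0523 F [-0.3  0.3 -0.9]
shift [0.002  0.2355 0.0295] turn_y 0.0003
```

View pics/w13.png

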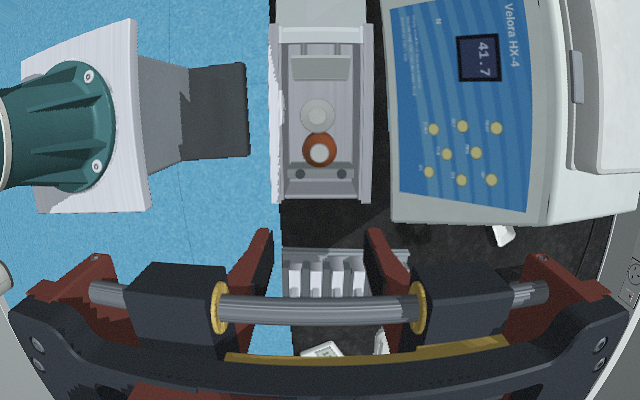

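View pics/w13b.png

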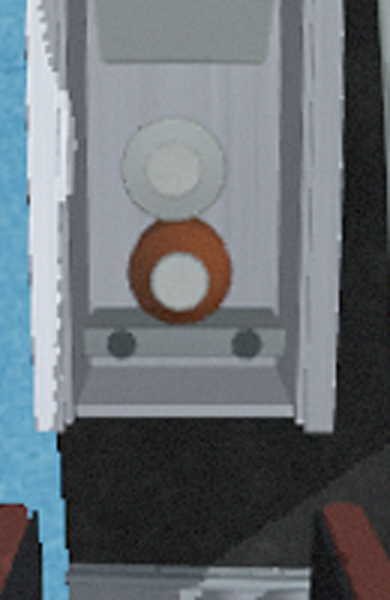

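```bash
cat >> h.py <<'E'
bx=np.array([.9993,-.037,0]);by=np.array([.037,.9993,0]);o=np.array([.4423,.0172,0])
def box(p): return np.array([bx@(p-o),by@(p-o),p[2]]).round(4)
E
python3 -c "
from h import *
c=bot.camera('wrist')
f=lambda u,v,z:print(box(onz(c,'wrist',260+u/3,60+v/3,z)))
f(180,281,.078);f(174,168,.078);f(126,168,.045);f(224,168,.045);f(105,62,.028);f(270,62,.028);f(37,430,.096);f(331,430,.096);f(85,310,.006);f(285,310,.006);f(85,327,.06);f(285,327,.06)
"
```

```text
[-0.001  -0.0875  0.078 ]
[-0.0033 -0.0448  0.078 ]
[-0.0229 -0.0454  0.045 ]
[ 0.017  -0.0453  0.045 ]
[-0.0325  0.0001  0.028 ]
[0.0371 0.0004 0.028 ]
[-0.0546 -0.141   0.096 ]
[ 0.0559 -0.1408  0.096 ]
[-0.0443 -0.1111  0.006 ]
[ 0.0478 -0.1109  0.006 ]
[-0.0391 -0.1087  0.06  ]
[ 0.0415 -0.1085  0.06  ]
```

```bash
python3 -m pendant '[[[0.01,0,-0.03],0,0.04],[[0.02,0,-0.04],0,0.04],[[0.03,0,-0.04],0,0.04],[[0.03,0,-0.04],0,0.04],[[0.02,0,-0.03],0,0.04],[[0.006,0,-0.008],-0.1,0.04],[[0,0,0],-0.145,0.04],[[0,0,0],-0.145,0.04],[[0,0,0],-0.145,0.04],[[0,0,0],-0.145,0.04],[[0,0,0],-0.145,0.04],[[0,0,0],-0.145,0.04]]' 15; python3 -m pendant '[[[0,0,0],-0.145,0.04],[[0,0.02,0],-0.145,0.04],[[0,0.02,0],-0.145,0.04],[[0,0.02,0],-0.13,0.04],[[0,0.01,0],0,0.04],[[0,0,0],0,0.04]]' 15; python3 -c "
from h import *
go([.5456,-.2818,.0575],1.498)
c=snap('wrist','w14')"
```

```text
time_s: 23.95
position: [0.5462, -0.288, 0.2641]
ee_rot: [-0.629, -0.321, 0.321, 0.631]
contact_force: [0.7, 1.4, -0.3]
width: 0.04
time_s: 24.55
position: [0.5453, -0.2878, 0.1931]
ee_rot: [-0.516, -0.481, 0.482, 0.52]
contact_force: [0.2, 0.7, 1.0]
width: 0.04
t 24.55 pos [ 0.5453 -0.2878  0.1931] X [0.073 0.997 0.002] Y [-0.004  0.003 -1.   ] w 0.04 F [0.2 0.7 1. ]
shift [ 0.0056  0.1356 -0.0004] turn_y -0.0007
```

View pics/w14.png

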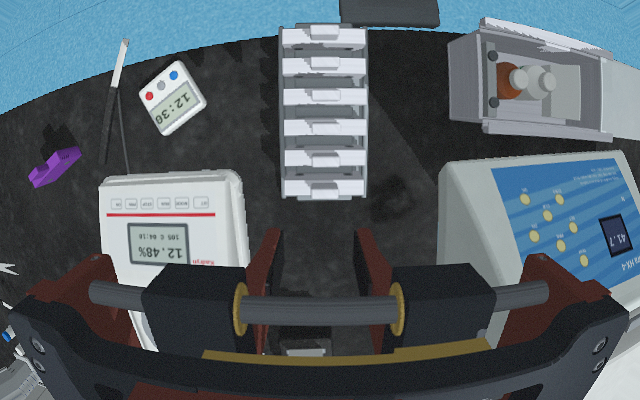

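```bash
python3 -c "
from h import *
c=snap('wrist','w14r',(270,130,380,210),6)"
```

```text
(no output)
```

View pics/w14r.png

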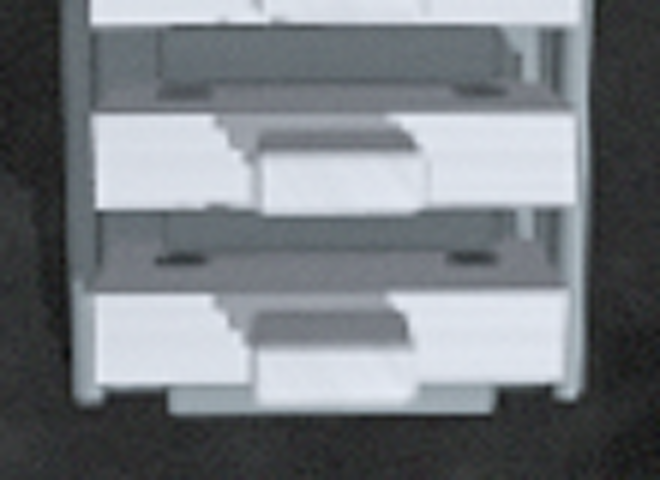

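```bash
python3 -c "
from h import *
c=bot.camera('wrist')
f=lambda u,v,z:onz(c,'wrist',270+(u+.5)/6-.5,130+(v+.5)/6-.5,z)
for q in [(335,374,.08),(340,182,.08),(255,375,.08),(413,375,.08),(92,338,.056),(567,338,.056),(331,292,.056),(331,384,.056)]: print(q,f(*q).round(4))
go(np.r_[f(335,374,.08)[:2],.0575],1.498)
"
```

```text
(335, 374, 0.08) [ 0.5457 -0.2827  0.08  ]
(340, 182, 0.08) [ 0.5158 -0.2799  0.08  ]
(255, 375, 0.08) [ 0.545  -0.2951  0.08  ]
(413, 375, 0.08) [ 0.5468 -0.2707  0.08  ]
(92, 338, 0.056) [ 0.543  -0.3229  0.056 ]
(567, 338, 0.056) [ 0.5488 -0.2431  0.056 ]
(331, 292, 0.056) [ 0.5381 -0.2823  0.056 ]
(331, 384, 0.056) [ 0.554  -0.2834  0.056 ]
t 24.7 pos [ 0.5469 -0.2893  0.196 ] X [ 0.072  0.997 -0.   ] Y [ 0.001 -0.    -1.   ] w 0.0398 F [ 0.1 -0.5 -0.1]
shift [0.0065 0.1385 0.0018] turn_y 0.0004
```

```bash
python3 -m pendant '[[[0.006,0.03,0],0,0.042],[[0,0.04,0],0,0.042],[[0,0.03,0],0,0.042],[[0,0.015,0],0,0.042],[[0,0.01,0],0,0.042],[[0,0.006,0],0,0.042],[[0,0,0],0,0.042],[[0,0,0],0,0.042]]' 20; python3 -c "
from h import *
go([.5457,-.2827,.0585],1.498)
c=snap('wrist','w15')"
```

```text
time_s: 25.5
position: [0.5474, -0.2838, 0.0653]
ee_rot: [0.518, 0.482, -0.482, -0.517]
contact_force: [-0.0, -0.1, 0.5]
width: 0.0418
t 25.5 pos [ 0.5474 -0.2838  0.0653] X [ 0.071  0.997 -0.001] Y [ 0.002 -0.001 -1.   ] w 0.0418 F [-0.  -0.1  0.5]
shift [0.001  0.0068 0.0018] turn_y 0.0018
```

View pics/w15.png

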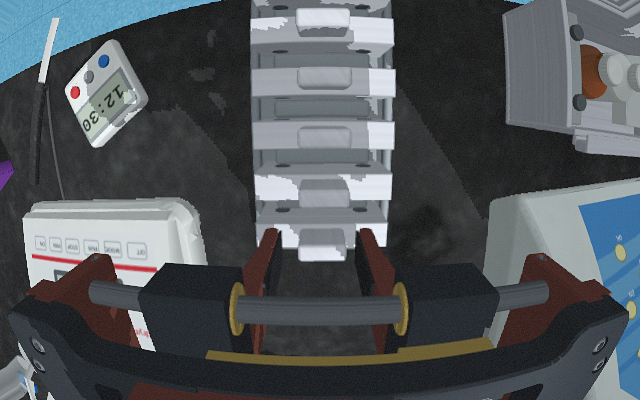

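```bash
python3 -m pendant '[[[0.001,0.004,0.001],0,0.042],[[0,0.002,0.001],0,0.042],[[0,0,0],0,0.042],[[0,0,0],0,0.015],[[0,0,0],0,0.015],[[0,0,0],0,0.015],[[0,0,0],0,0.015],[[0,0,0],0,0.015]]' 30; python3 -c "
from h import *
go([.5457,-.2827,.0585],1.498)"
```

```text
time_s: 26.35
position: [0.5448, -0.2821, 0.0582]
ee_rot: [-0.517, -0.482, 0.482, 0.517]
contact_force: [0.7, 0.4, 0.3]
width: 0.0256
t 26.35 pos [ 0.5448 -0.2821  0.0582] X [0.071 0.997 0.   ] Y [ 0.  0. -1.] w 0.0256 F [0.7 0.4 0.3]
shift [-0.0005 -0.0003 -0.0009] turn_y 0.0020
```

```bash
python3 -m pendant '[[[0,-0.01,0],0,0.015],[[0,-0.02,0],0,0.015],[[0,-0.03,0],0,0.015],[[0,-0.04,0],0,0.015],[[0,-0.05,0],0,0.015],[[0,-0.05,0],0,0.015],[[0,0,0],0.14,0.015],[[0,0,0],0.14,0.015],[[0,0,0],0.14,0.015],[[0,0,0],0.14,0.015],[[0,0,0],0.14,0.015],[[0,0,0],0.14,0.015]]' 30;python3 -m pendant '[[[0,0,0],0.14,0.015],[[0,0,0],0.14,0.015],[[0,0,0],0.14,0.015],[[0,0,0],0.14,0.015],[[0,0,0],0.135,0.015],[[0,0,0],0,0.015],[[0,0,0],0,0.015]]' 30; python3 -c "
from h import *
go(o+.0012*bx-.0125*by+[0,0,.2],-.037)
c=snap('wrist','w16')"
```

```text
time_s: 27.55
position: [0.5445, -0.282, 0.2588]
ee_rot: [-0.67, -0.227, 0.227, 0.67]
contact_force: [0.0, -0.6, -1.8]
width: 0.0257
time_s: 28.25
position: [0.5446, -0.282, 0.2586]
ee_rot: [-0.707, 0.011, -0.011, 0.707]
contact_force: [-0.2, 0.5, -1.4]
width: 0.0256
t 28.25 pos [ 0.5446 -0.282   0.2586] X [ 1.    -0.031  0.   ] Y [ 0.  0. -1.] w 0.0256 F [-0.2  0.5 -1.4]
shift [-0.1105  0.0586  0.2834] turn_y 0.0056
```

View pics/w16.png

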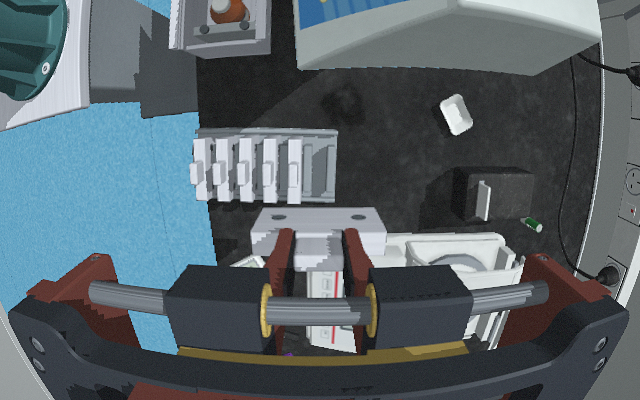

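```bash
python3 -m pendant '[[[-0.02,0,0.01],0.006,0.015],[[-0.03,0,0.03],0,0.015],[[-0.03,0,0.04],0,0.015],[[-0.02,0,0.05],0,0.015],[[-0.01,0,0.05],0,0.015],[[0,0,0.05],0,0.015],[[0,0,0.035],0,0.015],[[0,0.02,0.02],0,0.015],[[0,0.04,0],0,0.015],[[0,0.03,0],0,0.015],[[0,0,0],0,0.015],[[0,0,0],0,0.015]]' 30; python3 -c "
from h import *
go(o+.001*bx-.0107*by+[0,0,.15],-.037)
c=snap('wrist','w17')"
```

```text
time_s: 29.5
position: [0.4479, 0.0024, 0.1686]
ee_rot: [-0.707, 0.014, -0.014, 0.707]
contact_force: [0.0, 0.2, -1.5]
width: 0.0256
t 29.5 pos [0.4479 0.0024 0.1686] X [ 0.999 -0.04  -0.001] Y [-0.001  0.    -1.   ] w 0.0256 F [ 0.   0.2 -1.5]
shift [-0.0051  0.0186  0.0039] turn_y -0.0027
```

View pics/w17.png

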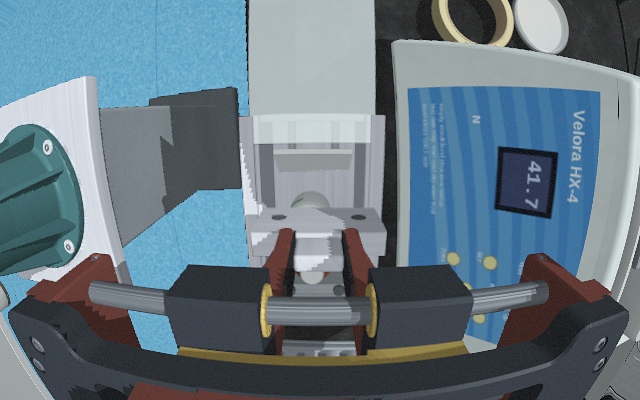

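```bash
python3 -m pendant '[[[-0.003,0.005,0.002],-0.003,0.015],[[-0.002,0.005,0.002],0,0.015],[[0,0,0],0,0.015],[[0,0,0],0,0.015],[[0,0,0],0,0.015]]' 30; python3 -c "
from h import *
go(o+.001*bx-.0107*by+[0,0,.15],-.037)
c=snap('wrist','w18',(210,90,430,290),3.5)"
```

```text
time_s: 30.05
position: [0.4433, 0.0066, 0.1585]
ee_rot: [-0.707, 0.013, -0.014, 0.707]
contact_force: [-0.3, -0.7, -1.0]
width: 0.0257
t 30.05 pos [0.4433 0.0066 0.1585] X [ 0.999 -0.038  0.   ] Y [ 0.  0. -1.] w 0.0257 F [-0.3 -0.7 -1. ]
shift [-0.0003  0.0085 -0.0001] turn_y -0.0010
```

View pics/w18.png

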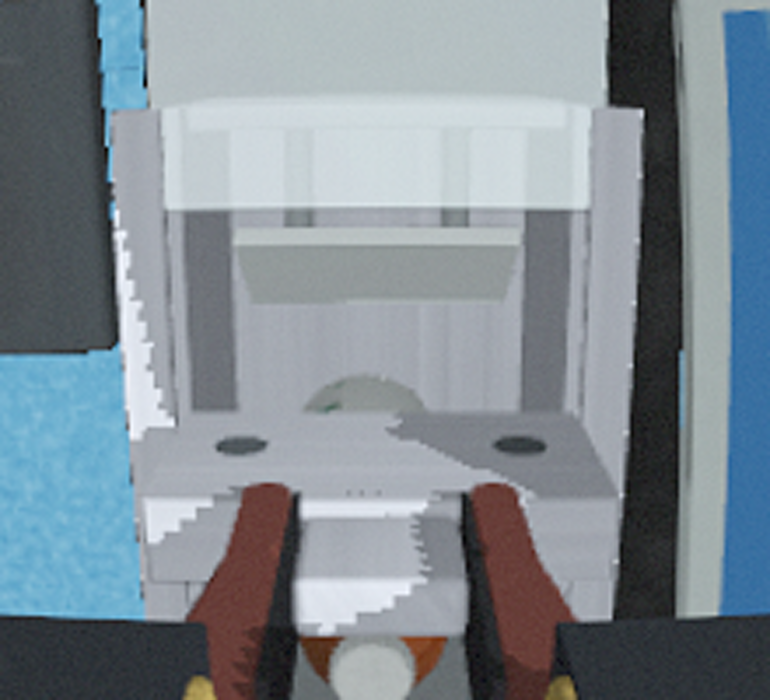

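```bash
python3 -m pendant '[[[0,0.02,0],0,0.015],[[0,0.02,0],0,0.015],[[0,0.01,0],0,0.015],[[0,0,0],0,0.015],[[0,0,0],0,0.015]]' 30; python3 -c "
from h import *
go(o+.001*bx-.0107*by+[0,0,.058],-.037)
c=snap('wrist','w19',(210,90,430,290),3.5)"
```

```text
time_s: 30.6
position: [0.4433, 0.0066, 0.1085]
ee_rot: [-0.707, 0.013, -0.013, 0.707]
contact_force: [-0.2, -0.2, -0.9]
width: 0.0258
t 30.6 pos [0.4433 0.0066 0.1085] X [ 0.999 -0.038 -0.   ] Y [-0.  0. -1.] w 0.0258 F [-0.2 -0.2 -0.9]
shift [-0.0004  0.0505 -0.0001] turn_y -0.0010
```

View pics/w19.png

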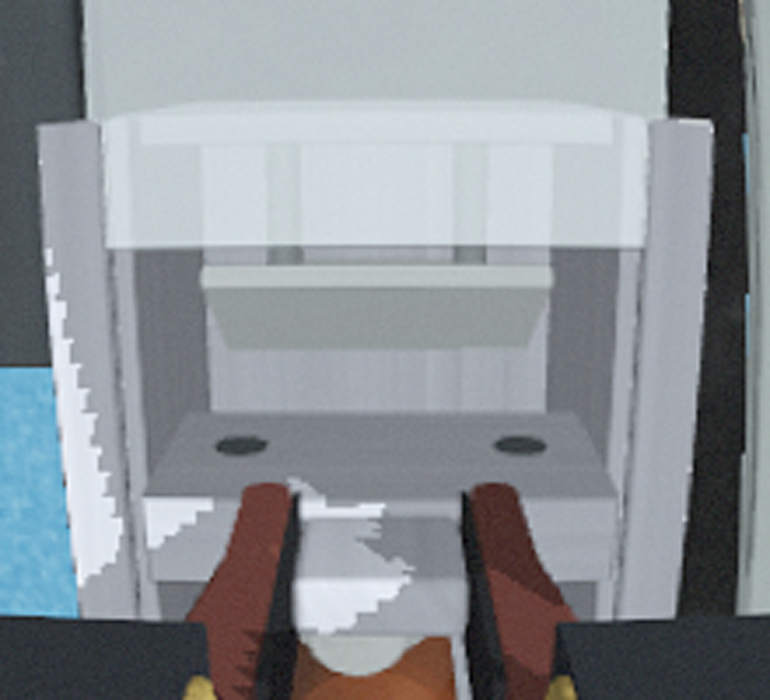

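Plate enters centred. Continue down.

```bash
python3 -m pendant '[[[0,0.015,0],0,0.015],[[0,0.015,0],0,0.015],[[0,0.008,0],0,0.015],[[0,0.005,0],0,0.015],[[0,0,0],0,0.015],[[0,0,0],0,0.015]]' 30;python3 -m pendant '[[[0,0.003,0],0,0.015],[[0,0.003,0],0,0.015],[[0,0.001,0],0,0.015],[[0,0,0],0,0.015]]' 30; python3 -c "
from h import *
go(o+.001*bx-.0107*by+[0,0,.058],-.037)
c=snap('wrist','w20',(210,90,430,290),3.5)"
```

```text
time_s: 31.25
position: [0.4435, 0.0066, 0.0656]
ee_rot: [-0.707, 0.013, -0.014, 0.707]
contact_force: [-1.3, -0.2, -0.5]
width: 0.0255
time_s: 31.65
position: [0.4431, 0.0066, 0.0582]
ee_rot: [-0.707, 0.013, -0.013, 0.707]
contact_force: [-0.2, -0.2, -1.1]
width: 0.0259
t 31.65 pos [0.4431 0.0066 0.0582] X [ 0.999 -0.038 -0.   ] Y [-0.  0. -1.] w 0.0259 F [-0.2 -0.2 -1.1]
shift [-0.0001  0.0002 -0.0002] turn_y -0.0010
```

View pics/w20.png

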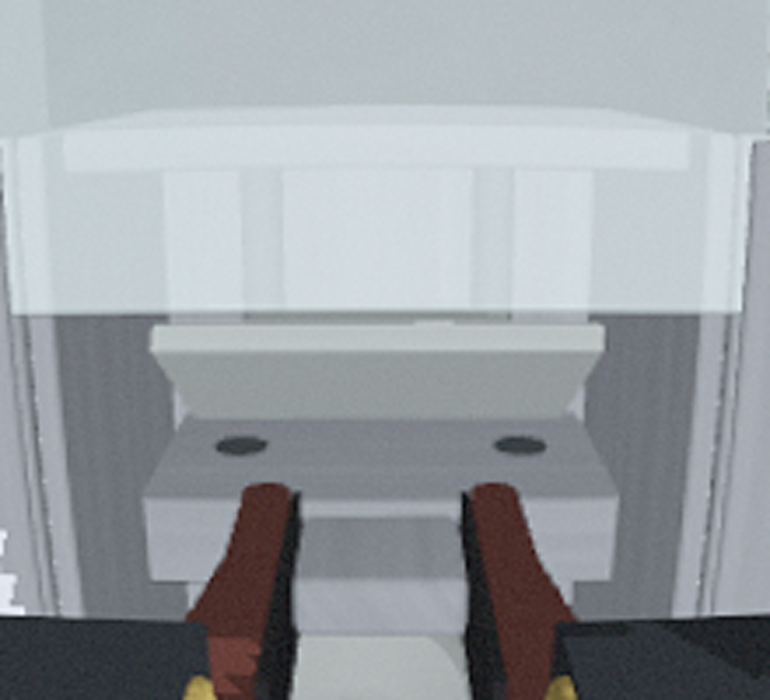

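```bash
python3 -m pendant '[[[0,0,-0.001],0,0.015],[[0,0,-0.001],0,0.015],[[0,0,0],0,0.015]]' 30|grep -E "pos|force";python3 -m pendant '[[[0,0,-0.001],0,0.015],[[0,0,0],0,0.015]]' 30|grep -E "pos|force";python3 -m pendant '[[[0,0,-0.001],0,0.015],[[0,0,0],0,0.015]]' 30|grep -E "pos|force"
```

```text
position: [0.443, 0.0045, 0.0582]
contact_force: [0.2, 0.2, -0.7]
position: [0.443, 0.0035, 0.0583]
contact_force: [1.0, 0.3, -2.0]
position: [0.4429, 0.0025, 0.0583]
contact_force: [0.3, -0.5, -1.7]
```

```bash
python3 -m pendant '[[[0,0.001,-0.001],0,0.015],[[0,0,0],0,0.015]]' 30|grep -E "pos|force";python3 -m pendant '[[[0,0,-0.001],0,0.015],[[0,0,0],0,0.015]]' 30|grep -E "pos|force";python3 -m pendant '[[[0,0,-0.001],0,0.015],[[0,0,0],0,0.015]]' 30|grep -E "pos|force"
```

```text
position: [0.443, 0.002, 0.0581]
contact_force: [-2.6, 2.7, 12.8]
position: [0.443, 0.0014, 0.0581]
contact_force: [-2.4, 5.2, 13.1]
position: [0.443, 0.0004, 0.0581]
contact_force: [-1.6, 5.5, 12.0]
```

```bash
python3 -m pendant '[[[0,-0.001,-0.0005],0,0.015],[[0,0,0],0,0.015]]' 30|grep -E "pos|force";python3 -m pendant '[[[0,0,-0.001],0,0.015],[[0,0,0],0,0.015]]' 30|grep -E "pos|force"; python3 -c "
from h import *
c=snap('wrist','w21',(210,90,430,290),3.5)"
```

```text
position: [0.4426, -0.0002, 0.0583]
contact_force: [-1.1, 4.7, -0.1]
position: [0.4424, -0.0004, 0.0582]
contact_force: [0.5, 9.4, 1.7]
```

View pics/w21.png

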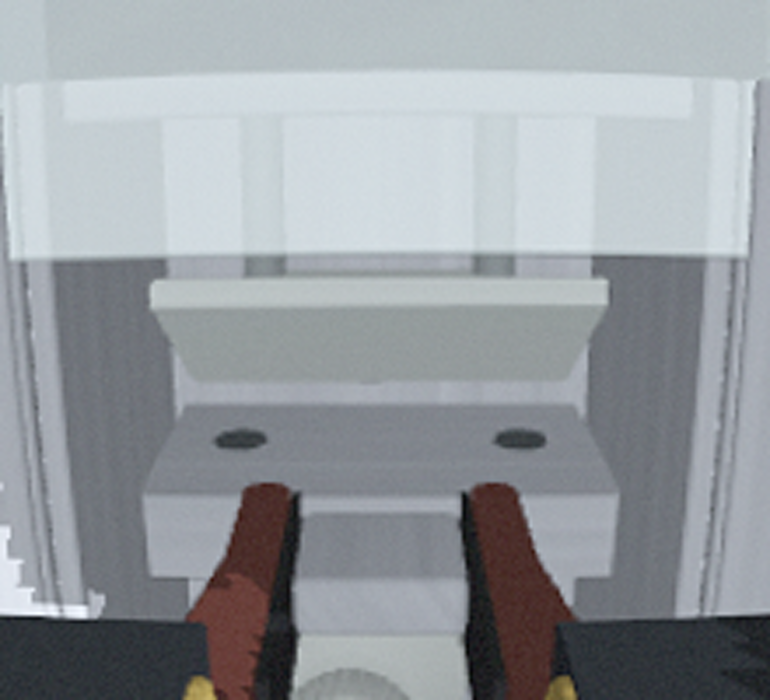

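```bash
python3 -m pendant '[[[0,0,0.0015],0,0.015],[[0,0,0],0,0.042],[[0,0,0],0,0.042],[[0,0,0],0,0.042],[[0,-0.01,0],0,0.042],[[0,-0.03,0],0,0.042],[[0,-0.05,0],0,0.042],[[0,-0.05,0],0,0.042],[[0,-0.04,-0.02],0,0.042],[[0,-0.02,-0.03],0,0.042],[[0,0,-0.03],0,0.042],[[0,0,0],0,0.042]]' 30; python3 -c "
from h import *
go([.5159,-.28,.25],1.498)
c=snap('wrist','w22')
c=snap('wrist','w22b',(260,50,390,230),3.3)"
```

```text
time_s: 34.65
position: [0.4404, -0.0833, 0.2601]
ee_rot: [0.708, -0.013, 0.016, -0.706]
contact_force: [0.6, -0.2, -0.4]
width: 0.042
t 34.65 pos [ 0.4404 -0.0833  0.2601] X [ 0.999 -0.041  0.003] Y [ 0.003 -0.002 -1.   ] w 0.042 F [ 0.6 -0.2 -0.4]
shift [ 0.0834  0.0108 -0.1935] turn_y -1.5388
```

View pics/w22.png

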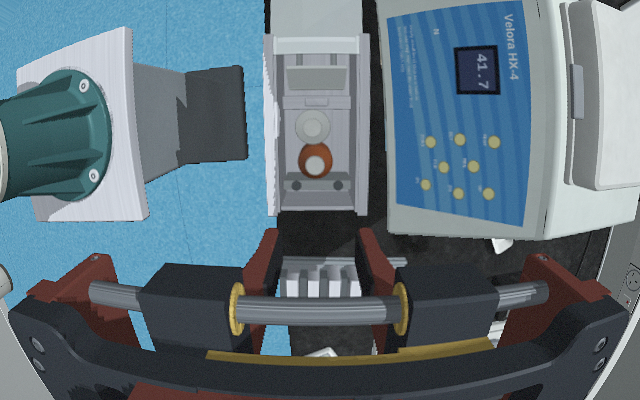

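View pics/w22b.png

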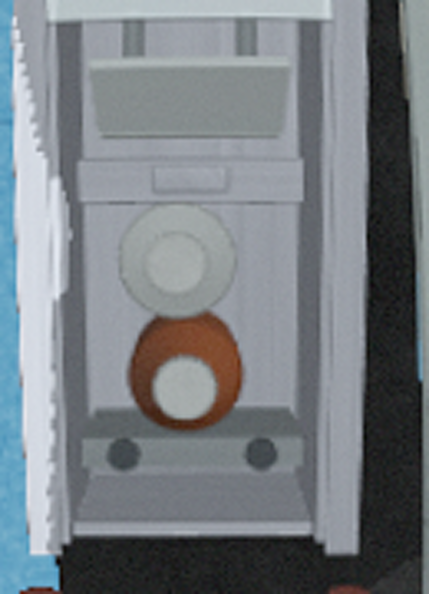

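```bash
python3 -c "
from h import *
c=bot.camera('wrist')
f=lambda u,v,z:print(box(onz(c,'wrist',260+u/3.3,50+v/3.3,z)))
f(190,179,.08);f(79,178,.056);f(302,178,.056);f(190,158,.056);f(190,202,.056);f(176,263,.078);f(185,386,.078);f(105,135,.028);f(280,138,.028)
"
```

```text
[-0.0003 -0.0157  0.08  ]
[-0.0396 -0.0143  0.056 ]
[ 0.0392 -0.0146  0.056 ]
[-0.0004 -0.0077  0.056 ]
[-0.0004 -0.0235  0.056 ]
[-0.0051 -0.0438  0.078 ]
[-0.0023 -0.0858  0.078 ]
[-0.0325  0.0027  0.028 ]
[0.0337 0.0013 0.028 ]
```

```bash
python3 -m pendant '[[[0.01,0,-0.03],0,0.042],[[0.02,0,-0.04],0,0.042],[[0.02,0,-0.04],0,0.042],[[0.02,0,-0.04],0,0.042],[[0.013,0,-0.03],0,0.042],[[0,0,-0.013],-0.1,0.042],[[0,0,0],-0.145,0.042],[[0,0,0],-0.145,0.042],[[0,0,0],-0.145,0.042],[[0,0,0],-0.145,0.042],[[0,0,0],-0.145,0.042],[[0,0,0],-0.145,0.042]]' 15; python3 -m pendant '[[[0,0,0],-0.145,0.042],[[0,0.02,0],-0.145,0.042],[[0,0.02,0],-0.145,0.042],[[0,0.02,0],-0.134,0.042],[[0,0.01,0],0,0.042],[[0,0,0],0,0.042],[[0,0,0],0,0.042]]' 15; python3 -c "
from h import *
go([.5158,-.2799,.0575],1.498)
c=snap('wrist','w23')
c=snap('wrist','w23r',(270,130,380,210),6)"
```

```text
time_s: 36.0
position: [0.5154, -0.2745, 0.2575]
ee_rot: [-0.63, -0.32, 0.32, 0.631]
contact_force: [0.0, -0.1, 0.0]
width: 0.042
time_s: 36.7
position: [0.5157, -0.2759, 0.1885]
ee_rot: [-0.518, -0.482, 0.482, 0.518]
contact_force: [0.4, -0.2, 0.8]
width: 0.042
t 36.7 pos [ 0.5157 -0.2759  0.1885] X [0.072 0.997 0.   ] Y [-0.  0. -1.] w 0.042 F [ 0.4 -0.2  0.8]
shift [-0.004   0.131  -0.0004] turn_y 0.0010
```

View pics/w23.png

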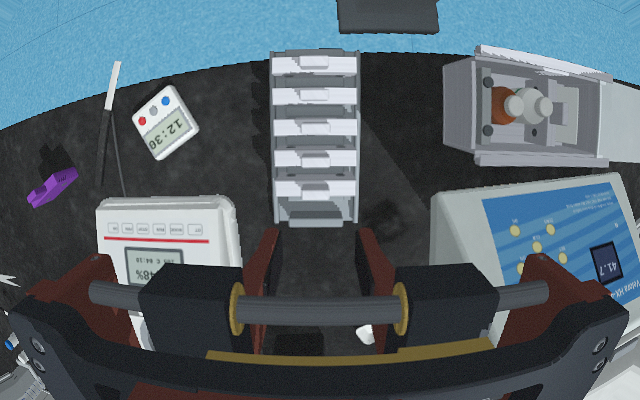

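View pics/w23r.png

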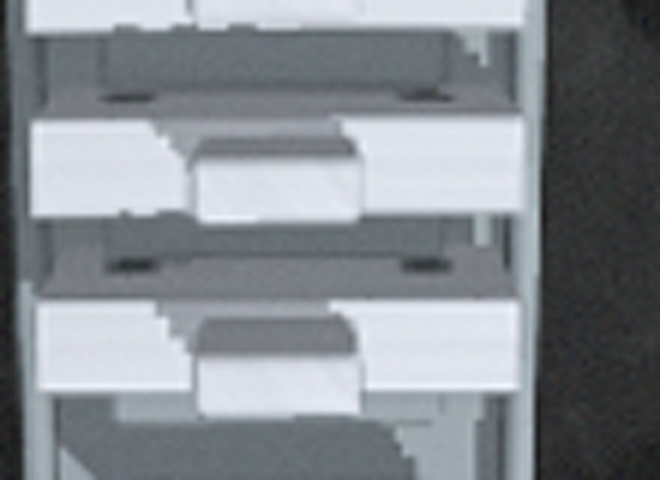

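```bash
python3 -c "
from h import *
c=bot.camera('wrist')
f=lambda u,v,z:onz(c,'wrist',270+(u+.5)/6-.5,130+(v+.5)/6-.5,z)
for q in [(278,386,.08),(38,345,.056),(517,345,.056),(278,299,.056),(278,391,.056)]: print(q,f(*q).round(4))
go(np.r_[f(278,386,.08)[:2],.0575],1.498)
"
```

```text
(278, 386, 0.08) [ 0.515  -0.2792  0.08  ]
(38, 345, 0.056) [ 0.5118 -0.3189  0.056 ]
(517, 345, 0.056) [ 0.5175 -0.24    0.056 ]
(278, 299, 0.056) [ 0.507  -0.2788  0.056 ]
(278, 391, 0.056) [ 0.5225 -0.2799  0.056 ]
t 36.85 pos [ 0.5161 -0.2766  0.1893] X [ 0.071  0.997 -0.001] Y [ 0.001 -0.001 -1.   ] w 0.0415 F [-0.   0.5 -0.3]
shift [-0.0025  0.1318  0.0011] turn_y 0.0020
```

```bash
python3 -m pendant '[[[-0.0025,0.03,0.001],0,0.042],[[0,0.04,0],0,0.042],[[0,0.03,0],0,0.042],[[0,0.014,0],0,0.042],[[0,0.009,0],0,0.042],[[0,0.004,0],0,0.042],[[0,0.002,0],0,0.042],[[0,0,0],0,0.042],[[0,0,0],0,0.042]]' 20; python3 -c "
from h import *
go([.515,-.2795,.0585],1.498)
c=snap('wrist','w24')"
```

```text
time_s: 37.75
position: [0.5148, -0.2792, 0.0602]
ee_rot: [0.518, 0.482, -0.482, -0.517]
contact_force: [-0.3, -0.1, -0.4]
width: 0.0421
t 37.75 pos [ 0.5148 -0.2792  0.0602] X [ 0.07   0.998 -0.001] Y [ 0.001 -0.001 -1.   ] w 0.0421 F [-0.3 -0.1 -0.4]
shift [-0.0003  0.0017 -0.0002] turn_y 0.0030
```

View pics/w24.png

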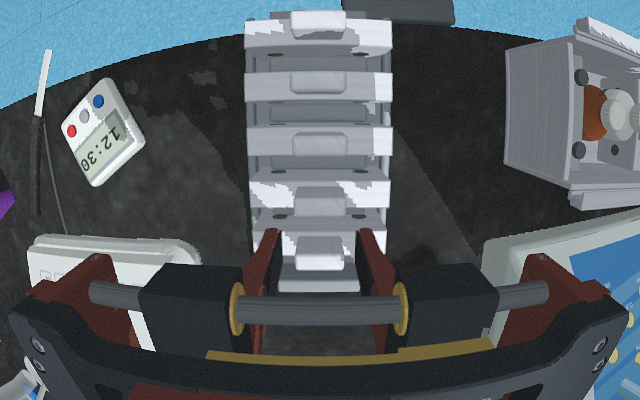

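Fingers straddle the tab (318,253). Close and lift.

```bash
python3 -m pendant '[[[0,0.002,0],0,0.042],[[0,0,0],0,0.042],[[0,0,0],0,0.015],[[0,0,0],0,0.015],[[0,0,0],0,0.015],[[0,0,0],0,0.015],[[0,0,0],0,0.015]]' 45; python3 -c "
from h import *
go([.515,-.2795,.0585],1.498)"; python3 -m pendant '[[[0,-0.01,0],0,0.015],[[0,-0.02,0],0,0.015],[[0,-0.03,0],0,0.015],[[0,-0.04,0],0,0.015],[[0,-0.05,0],0,0.015],[[0,-0.05,0],0,0.015],[[0,0,0],0.14,0.015],[[0,0,0],0.14,0.015],[[0,0,0],0.14,0.015],[[0,0,0],0.14,0.015],[[0,0,0],0.14,0.015],[[0,0,0],0.14,0.015]]' 45;python3 -m pendant '[[[0,0,0],0.14,0.015],[[0,0,0],0.14,0.015],[[0,0,0],0.14,0.015],[[0,0,0],0.14,0.015],[[0,0,0],0.137,0.015],[[0,0,0],0,0.015],[[0,0,0],0,0.015]]' 45; python3 -c "
from h import *
go(o+.001*bx-.0006*by+[0,0,.158],-.037)"
```

```text
time_s: 38.5
position: [0.5142, -0.2787, 0.0572]
ee_rot: [-0.517, -0.482, 0.482, 0.517]
contact_force: [-0.1, 0.4, -0.5]
width: 0.0256
t 38.5 pos [ 0.5142 -0.2787  0.0572] X [0.07  0.998 0.   ] Y [-0.  0. -1.] w 0.0256 F [-0.1  0.4 -0.5]
shift [-0.0007 -0.0013 -0.0009] turn_y 0.0030
time_s: 39.7
position: [0.5139, -0.2786, 0.2578]
ee_rot: [-0.669, -0.228, 0.228, 0.67]
contact_force: [0.4, 0.8, -1.1]
width: 0.0255
time_s: 40.4
position: [0.514, -0.2787, 0.2576]
ee_rot: [0.707, -0.011, 0.011, -0.707]
contact_force: [-0.3, 0.4, -1.5]
width: 0.0255
t 40.4 pos [ 0.514  -0.2787  0.2576] X [ 0.999 -0.032  0.   ] Y [ 0. -0. -1.] w 0.0255 F [-0.3  0.4 -1.5]
shift [-0.0802  0.0996  0.2928] turn_y 0.0047
```

```bash
python3 -m pendant '[[[-0.01,0,0.01],0.005,0.015],[[-0.02,0,0.03],0,0.015],[[-0.02,0,0.04],0,0.015],[[-0.02,0,0.05],0,0.015],[[-0.01,0,0.05],0,0.015],[[0,0,0.05],0,0.015],[[0,0,0.035],0,0.015],[[0,0.02,0.02],0,0.015],[[0,0.04,0.006],0,0.015],[[0,0.03,0],0,0.015],[[0,0.005,0],0,0.015],[[0,0,0],0,0.015]]' 45; python3 -m pendant '[[[0,0,0],0,0.015],[[0,0,0],0,0.015]]'; python3 -c "
from h import *
go(o+.0005*bx-.0006*by+[0,0,.158],-.037)"
```

```text
time_s: 41.6
position: [0.4463, 0.0108, 0.162]
ee_rot: [-0.707, 0.015, -0.013, 0.707]
contact_force: [0.3, 0.2, -0.7]
width: 0.0253
time_s: 41.8
position: [0.4488, 0.0102, 0.1638]
ee_rot: [0.707, -0.014, 0.016, -0.707]
contact_force: [0.5, 0.1, -1.2]
width: 0.0256
t 41.8 pos [0.4488 0.0102 0.1638] X [ 0.999 -0.041  0.003] Y [ 0.003 -0.    -1.   ] w 0.0256 F [ 0.5  0.1 -1.2]
shift [-0.0063  0.0058  0.0061] turn_y -0.0042
```

```bash
python3 -m pendant '[[[-0.004,0.003,0.003],-0.003,0.015],[[-0.002,0.003,0.003],0,0.015],[[0,0,0],0,0.015],[[0,0,0],0,0.015]]' 45; python3 -c "
from h import *
go(o+.0005*bx-.0006*by+[0,0,.108],-.037)
c=snap('wrist','w25',(210,90,430,290),3.5)"
```

```text
time_s: 42.2
position: [0.4416, 0.017, 0.1562]
ee_rot: [-0.707, 0.013, -0.013, 0.707]
contact_force: [-0.1, 0.7, -1.9]
width: 0.0255
t 42.2 pos [0.4416 0.017  0.1562] X [ 0.999 -0.038 -0.   ] Y [-0.  0. -1.] w 0.0255 F [-0.1  0.7 -1.9]
shift [ 0.0012  0.0482 -0.0004] turn_y -0.0007
```

View pics/w25.png

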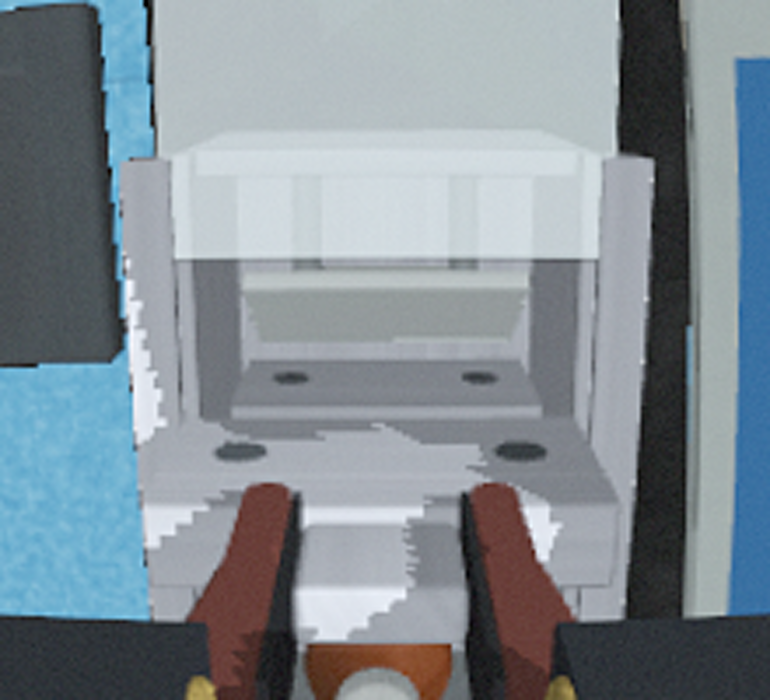

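```bash
python3 -m pendant '[[[0.0013,0.015,0],0,0.015],[[0,0.02,0],0,0.015],[[0,0.01,0],0,0.015],[[0,0.003,0],0,0.015],[[0,0,0],0,0.015],[[0,0,0],0,0.015]]' 45; python3 -c "
from h import *
go(o+.0005*bx-.0006*by+[0,0,.075],-.037)
c=snap('wrist','w26',(210,90,430,290),3.5)"
```

```text
time_s: 42.85
position: [0.4436, 0.0168, 0.1087]
ee_rot: [-0.707, 0.013, -0.014, 0.707]
contact_force: [0.4, 0.1, -1.3]
width: 0.0258
t 42.85 pos [0.4436 0.0168 0.1087] X [ 0.999 -0.038  0.001] Y [ 0.001  0.    -1.   ] w 0.0258 F [ 0.4  0.1 -1.3]
shift [-0.0008  0.0337 -0.0002] turn_y -0.0010
```

View pics/w26.png

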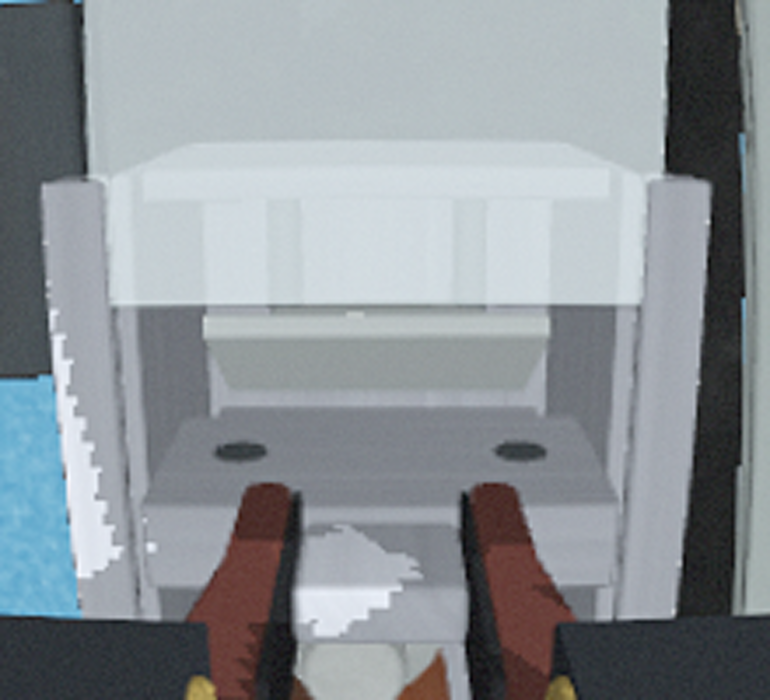

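```bash
python3 -m pendant '[[[0,0.004,0],0,0.015],[[0,0.004,0],0,0.015],[[0,0,0],0,0.015]]' 45|grep -E "pos|for"; python3 -m pendant '[[[0,0.004,0],0,0.015],[[0,0.004,0],0,0.015],[[0,0,0],0,0.015]]' 45|grep -E "pos|for";python3 -m pendant '[[[0,0.003,0],0,0.015],[[0,0,0],0,0.015]]' 45|grep -E "pos|for"
```

```text
position: [0.4431, 0.0171, 0.1]
contact_force: [0.7, 2.1, -1.2]
position: [0.4426, 0.0171, 0.0916]
contact_force: [-0.2, 3.4, -1.5]
position: [0.4428, 0.017, 0.0889]
contact_force: [0.4, 4.4, -2.2]
```

```bash
python3 -m pendant '[[[0,0,0.001],0,0.015],[[0,0,0],0,0.015]]' 45|grep -E "pos|for"; python3 -m pendant '[[[0,0.004,0],0,0.015],[[0,0.002,0],0,0.015],[[0,0,0],0,0.015]]' 45|grep -E "pos|for";python3 -m pendant '[[[0,0.003,0],0,0.015],[[0,0,0],0,0.015]]' 45|grep -E "pos|for"; python3 -c "
from h import *
c=snap('wrist','w27',(210,90,430,290),3.5)"
```

```text
position: [0.4429, 0.0175, 0.0892]
contact_force: [0.3, 2.0, -1.7]
position: [0.4436, 0.0176, 0.0831]
contact_force: [0.9, 1.1, -2.0]
position: [0.4436, 0.0176, 0.0802]
contact_force: [1.0, 0.4, -0.7]
```

View pics/w27.png

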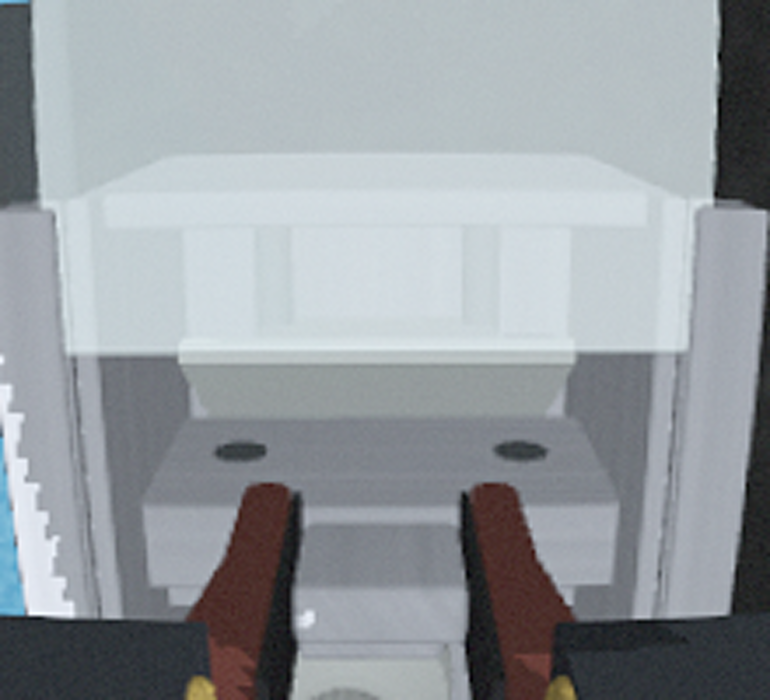

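```bash
for i in 1; do python3 -m pendant '[[[0,0.003,0],0,0.015],[[0,0,0],0,0.015]]' 45|grep -E "pos|for"; python3 -m pendant '[[[0,0.003,0],0,0.015],[[0,0,0],0,0.015]]' 45|grep -E "pos|for"; python3 -m pendant '[[[0,0.003,0],0,0.015],[[0,0,0],0,0.015]]' 45|grep -E "pos|for"; python3 -m pendant '[[[0,0.003,0],0,0.015],[[0,0,0],0,0.015]]' 45|grep -E "pos|for"; done
```

```text
position: [0.4434, 0.0177, 0.0771]
contact_force: [0.7, 0.4, -1.2]
position: [0.4431, 0.0178, 0.0739]
contact_force: [1.2, 0.2, -3.0]
position: [0.4428, 0.0178, 0.0708]
contact_force: [1.8, -0.2, -3.6]
position: [0.4428, 0.0178, 0.0678]
contact_force: [0.6, -0.3, -3.3]
```

```bash
python3 -m pendant '[[[0,0.003,0],0,0.015],[[0,0.002,0],0,0.015],[[0,0,0],0,0.015]]' 45|grep -E "pos|for"; python3 -m pendant '[[[0,0.002,0],0,0.015],[[0,0.002,0],0,0.015],[[0,0,0],0,0.015]]' 45|grep -E "pos|for"; python3 -c "
from h import *
c=snap('wrist','w28',(210,90,430,290),3.5)"
```

```text
position: [0.4429, 0.0178, 0.0629]
contact_force: [1.3, 0.2, -3.9]
position: [0.4431, 0.0178, 0.059]
contact_force: [1.0, 0.2, -3.5]
```

View pics/w28.png

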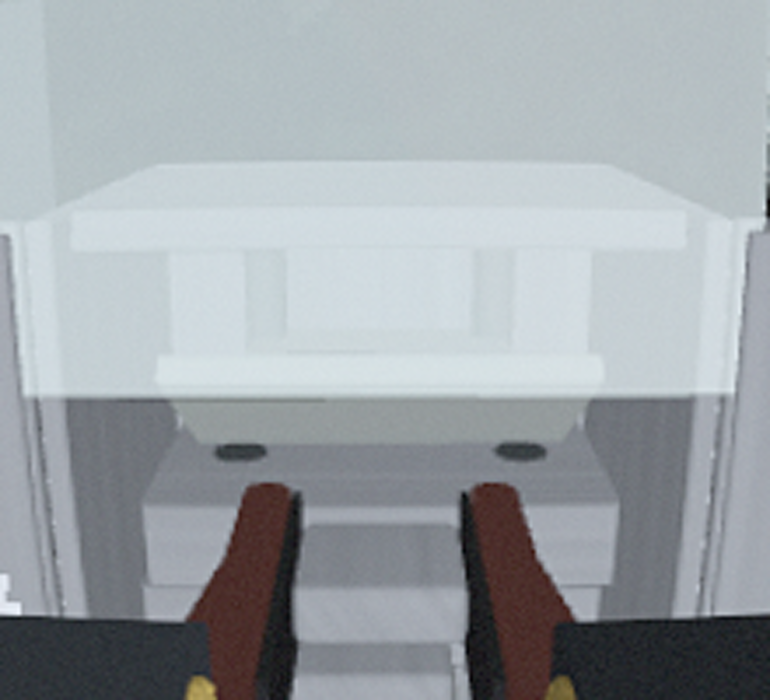

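```bash
python3 -m pendant '[[[0,0.002,0],0,0.015],[[0,0,0],0,0.015]]' 45|grep -E "pos|for"; python3 -m pendant '[[[0,0.001,0],0,0.015],[[0,0,0],0,0.015]]' 45|grep -E "pos|for"
```

```text
position: [0.4432, 0.0178, 0.0572]
contact_force: [0.9, -0.6, -0.9]
position: [0.4432, 0.0178, 0.0571]
contact_force: [-2.6, 0.9, 15.0]
```

```bash
python3 -m pendant '[[[0,-0.001,0],0,0.042],[[0,0,0],0,0.042],[[0,0,0],0,0.042],[[0,-0.01,0],0,0.042],[[0,-0.03,0],0,0.042],[[0,-0.05,0],0,0.042],[[0,-0.05,0],0,0.042],[[0,-0.04,-0.03],0,0.042],[[0,-0.02,-0.04],0,0.042],[[0,0,-0.03],0,0.042],[[0,0,0],0,0.042],[[0,0,0],0,0.042]]' 20; python3 -c "
from h import *
go([.5159,-.28,.25],1.498)
c=snap('wrist','w29')
c=snap('wrist','w29b',(260,50,390,230),3.3)"
```

```text
time_s: 47.5
position: [0.4389, -0.0823, 0.2575]
ee_rot: [-0.707, 0.014, -0.014, 0.707]
contact_force: [0.5, 1.3, -0.7]
width: 0.0422
t 47.5 pos [ 0.4389 -0.0823  0.2575] X [ 0.999 -0.04  -0.   ] Y [-0.     0.001 -1.   ] w 0.0422 F [ 0.5  1.3 -0.7]
shift [ 0.0848  0.0074 -0.1945] turn_y -1.5380
```

View pics/w29.png

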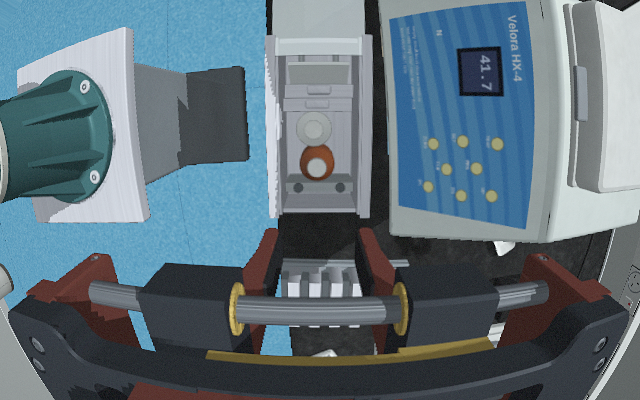

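View pics/w29b.png

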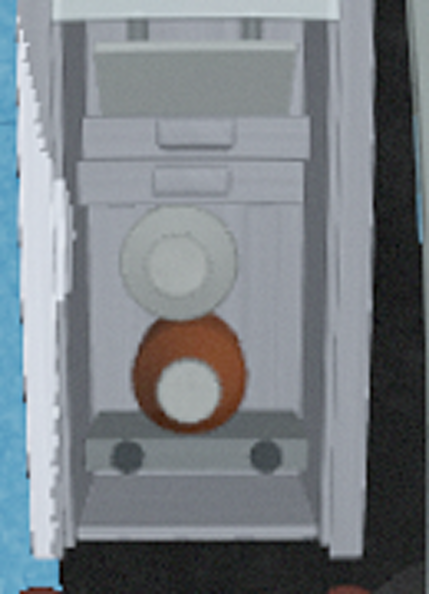

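```bash
python3 -c "
from h import *
c=bot.camera('wrist')
f=lambda u,v,z:print(box(onz(c,'wrist',260+u/3.3,50+v/3.3,z)))
f(95,49,.062);f(297,49,.062)
print('tabs');f(196,134,.08);f(191,182,.08)
print('plate2');f(82,138,.056);f(308,138,.056);f(196,118,.056);f(196,160,.056);print('p1');f(190,162,.056);f(190,204,.056)
f(178,264,.078);f(189,390,.078)
"
```

```text
[-0.0339  0.0302  0.062 ]
[0.0355 0.0302 0.062 ]
tabs
[ 0.0007 -0.0015  0.08  ]
[-0.001  -0.0174  0.08  ]
plate2
[-0.0392 -0.0009  0.056 ]
[ 0.04   -0.0009  0.056 ]
[0.0008 0.0057 0.056 ]
[ 0.0007 -0.0092  0.056 ]
p1
[-0.0014 -0.0099  0.056 ]
[-0.0014 -0.0249  0.056 ]
[-0.0053 -0.0448  0.078 ]
[-0.0018 -0.0876  0.078 ]
```

```bash
python3 -m pendant '[[[0,-0.01,0.03],0,0],[[0,-0.01,0.05],0,0],[[0,0,0.05],0,0],[[0,0,0.05],0,0],[[0,0,0.05],0,0],[[0,0,0.04],0,0],[[0,0,0],0,0],[[0,0,0],0,0],[[0,0,0],0,0]]' 20; python3 -c "
from h import *
go(o+.2*by+[0,0,.25],-.037)
c=snap('wrist','w30')"
```

```text
time_s: 48.55
position: [0.4489, 0.1862, 0.2767]
ee_rot: [0.707, -0.014, 0.013, -0.707]
contact_force: [-0.2, -0.0, -0.3]
width: 0.0005
t 48.55 pos [0.4489 0.1862 0.2767] X [ 0.999 -0.037 -0.001] Y [-0.001 -0.001 -1.   ] w 0.0005 F [-0.2 -0.  -0.3]
shift [-0.0004  0.0267  0.0308] turn_y -0.0005
```

View pics/w30.png

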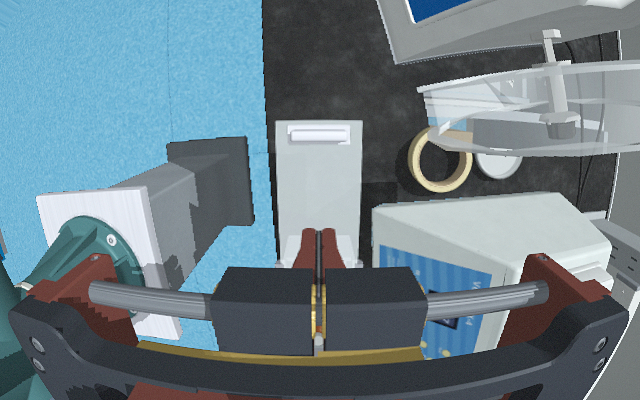

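```bash
python3 -c "
from h import *
c=snap('wrist','w30b',(270,110,370,160),7)
p=onz(c,'wrist',319,129.5,.117);print(p.round(4),box(p),box(onz(c,'wrist',288,129,.117)),box(onz(c,'wrist',350,129,.117)),box(onz(c,'wrist',319,121,.091)))
"
```

```text
[0.4514 0.241  0.117 ] [0.0008 0.224  0.117 ] [-0.0313  0.2248  0.117 ] [0.033  0.2247 0.117 ] [0.0009 0.2319 0.091 ]
```

View pics/w30b.png

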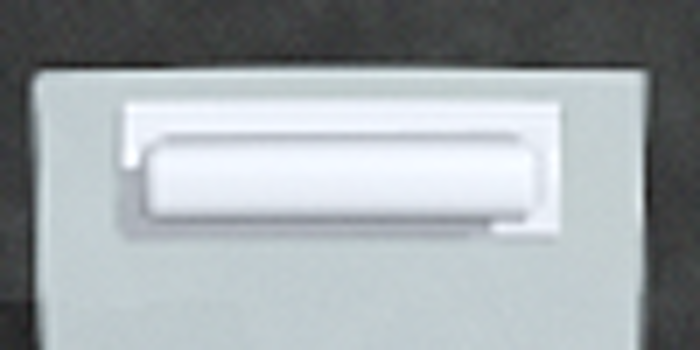

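```bash
python3 -m pendant '[[[0,0,0.03],0,0],[[0,0,0.03],0,0],[[0,0.02,0.022],0,0],[[0,0.04,0],0,0],[[0,0.04,0],0,0],[[0,0,0],0,0],[[0,0,0],0,0]]' 20; python3 -c "
from h import *
go(o+.252*by+.001*bx+[0,0,.1],-.037)
c=snap('wrist','w31')"
```

```text
time_s: 49.35
position: [0.4527, 0.2676, 0.1773]
ee_rot: [0.707, -0.014, 0.013, -0.707]
contact_force: [0.6, -0.3, 1.2]
width: 0.0003
t 49.35 pos [0.4527 0.2676 0.1773] X [ 0.999 -0.04  -0.001] Y [-0.001 -0.001 -1.   ] w 0.0003 F [ 0.6 -0.3  1.2]
shift [-0.      0.0773  0.0014] turn_y -0.0025
```

View pics/w31.png

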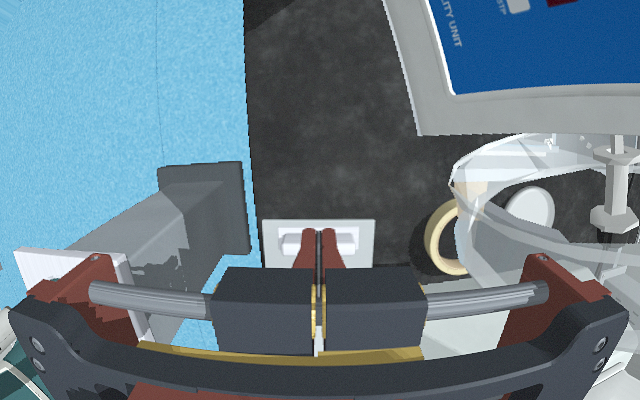

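```bash
python3 -c "
from h import *
c=bot.camera('wrist');s,p,r=pose()
print(proj(c,'wrist',p),proj(c,'wrist',[p[0],p[1],.117]),proj(c,'wrist',[p[0],p[1],.091]),proj(c,'wrist',p+by*.01))
print(box(p),box(onz(c,'wrist',319,220,.091)),box(onz(c,'wrist',319,228,.117)),box(onz(c,'wrist',319,228,.101)))
"
```

```text
(np.float64(320.41897762440396), np.float64(244.9514618409131)) (np.float64(319.7163316425331), np.float64(210.4827990143524)) (np.float64(319.5140618226553), np.float64(200.64512396842693)) (np.float64(320.40468718470146), np.float64(228.83869236796653))
[0.0028 0.2517 0.1791] [0.0023 0.2343 0.091 ] [0.0022 0.2373 0.117 ] [0.0022 0.2309 0.101 ]
```

```bash
python3 -m pendant '[[[0,0.03,0.002],0,0],[[0,0.03,0],0,0],[[0,0.015,0],0,0],[[0,0.004,0],0,0],[[0,0,0],0,0],[[0,0,0],0,0]]' 20;  python3 -m pendant '[[[0,0,-0.008],0,0],[[0,0,-0.008],0,0],[[0,0,-0.005],0,0],[[0,0,0],0,0]]' 20; python3 -c "
from h import *
s,p,r=pose();print(box(p),np.round(s['contact_force'],1))
c=snap('wrist','w32')"
```

```text
time_s: 50.05
position: [0.4542, 0.2712, 0.0998]
ee_rot: [-0.706, 0.013, -0.015, 0.707]
contact_force: [-0.2, 0.4, -0.5]
width: 0.0005
time_s: 50.45
position: [0.452, 0.2488, 0.0984]
ee_rot: [-0.707, 0.014, -0.014, 0.707]
contact_force: [0.4, 0.1, -0.4]
width: 0.0005
[0.0011 0.2318 0.0984] [ 0.4  0.1 -0.4]
```

View pics/w32.png

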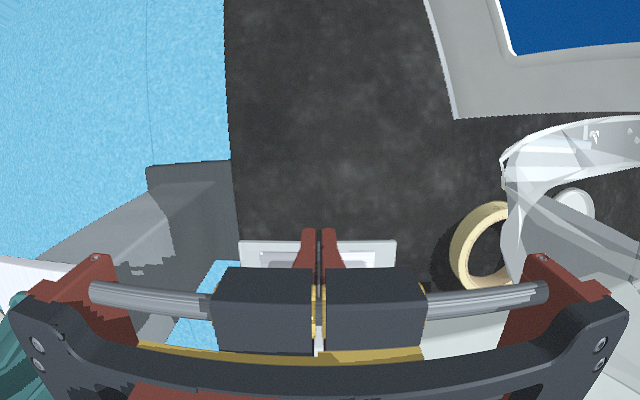

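```bash
python3 -m pendant '[[[0,0,-0.005],0,0],[[0,0,-0.01],0,0],[[0,0,-0.015],0,0],[[0,0,-0.015],0,0],[[0,0,-0.015],0,0],[[0,0,-0.015],0,0],[[0,0,-0.015],0,0],[[0,0,-0.015],0,0],[[0,0,-0.015],0,0],[[0,0,-0.01],0,0],[[0,0,-0.005],0,0],[[0,0,0],0,0]]' 20; python3 -c "
from h import *
s,p,r=pose();print(box(p),np.round(s['contact_force'],1))
c=snap('wrist','w33');snap('scene','c33',(200,130,520,350),2.4)"
```

```text
time_s: 51.7
position: [0.4461, 0.1137, 0.0979]
ee_rot: [0.707, -0.014, 0.013, -0.707]
contact_force: [0.2, 0.1, 0.1]
width: 0.0004
[0.0003 0.0966 0.0979] [0.2 0.1 0.1]
```

View pics/w33.png

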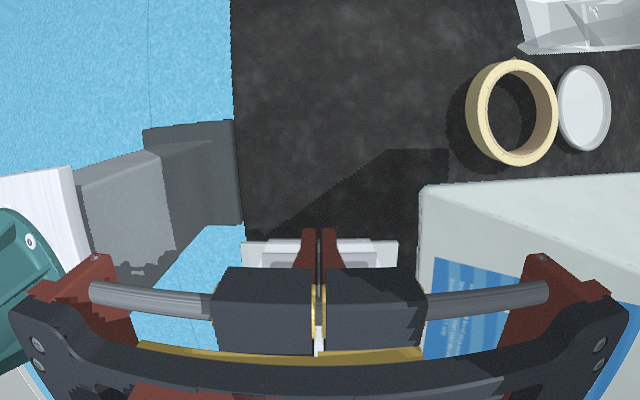

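View pics/c33.png

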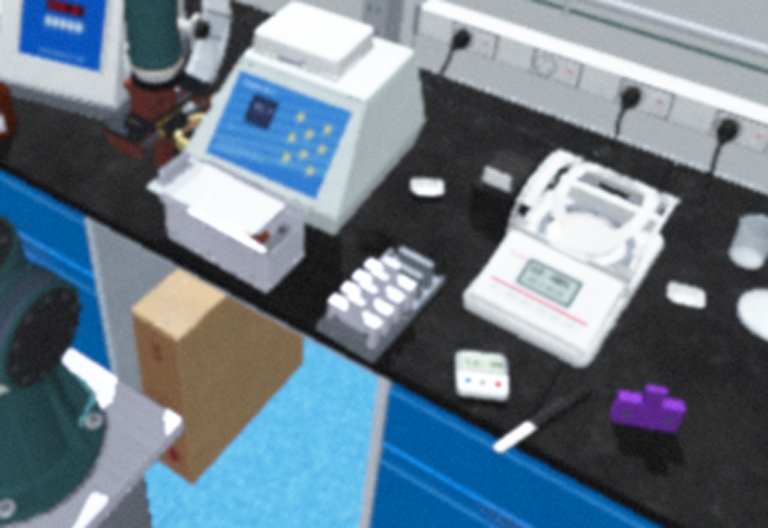

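Cover is moving with the tool (brown cap still visible under the open end). Keep pushing to the stop, in small steps.

```bash
python3 -m pendant '[[[0,0,-0.006],0,0],[[0,0,-0.008],0,0],[[0,0,-0.008],0,0],[[0,0,-0.005],0,0],[[0,0,0],0,0]]' 20|grep -E "pos|for";  python3 -m pendant '[[[0,0,-0.003],0,0],[[0,0,-0.003],0,0],[[0,0,0],0,0]]' 20|grep -E "pos|for";python3 -m pendant '[[[0,0,-0.002],0,0],[[0,0,0],0,0]]' 20|grep -E "pos|for"
```

```text
position: [0.4458, 0.0869, 0.098]
contact_force: [-0.6, 0.3, 0.0]
position: [0.4457, 0.0814, 0.0981]
contact_force: [0.1, -0.2, -1.2]
position: [0.4457, 0.0797, 0.0981]
contact_force: [0.2, 0.6, 0.9]
```

```bash
python3 -m pendant '[[[0,0,-0.002],0,0],[[0,0,0],0,0]]' 20|grep -E "pos|for";  python3 -m pendant '[[[0,0,-0.002],0,0],[[0,0,0],0,0]]' 20|grep -E "pos|for";python3 -m pendant '[[[0,0,-0.002],0,0],[[0,0,0],0,0]]' 20|grep -E "pos|for";python3 -m pendant '[[[0,0,-0.002],0,0],[[0,0,0],0,0]]' 20|grep -E "pos|for"
```

```text
position: [0.4456, 0.0777, 0.0981]
contact_force: [-0.2, -0.1, -0.1]
position: [0.4456, 0.0761, 0.0981]
contact_force: [-0.6, 3.7, 0.4]
position: [0.4456, 0.0759, 0.0982]
contact_force: [1.8, 14.1, -0.1]
position: [0.4456, 0.0758, 0.0982]
contact_force: [1.1, 23.1, -0.4]
```

```bash
python3 -m pendant '[[[0,0,0.006],0,0],[[0,0,0.01],0,0],[[0,-0.03,0],0,0],[[0,-0.05,0],0,0],[[0,-0.05,0],0,0],[[0,-0.04,-0.03],0,0],[[0,-0.02,-0.05],0,0],[[0,0,-0.05],0,0],[[0,0,-0.03],0,0],[[0,0,0],0,0],[[0,0,0],0,0]]' 20; python3 -c "
from h import *
c=snap('wrist','w34');snap('wrist','w34b',(250,20,400,240),2.7);snap('side','s34',(230,110,430,370),2.3);snap('scene','c34',(200,130,520,350),2.4)"
```

```text
time_s: 54.7
position: [0.4395, -0.0687, 0.2864]
ee_rot: [-0.707, 0.014, -0.014, 0.707]
contact_force: [-0.0, -0.1, -0.5]
width: 0.0004
```

View pics/w34.png

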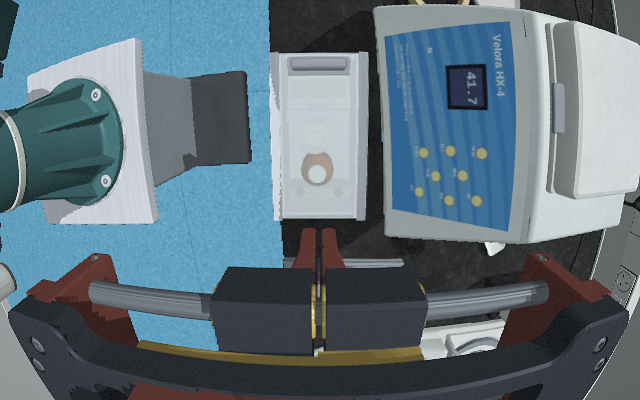

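View pics/w34b.png

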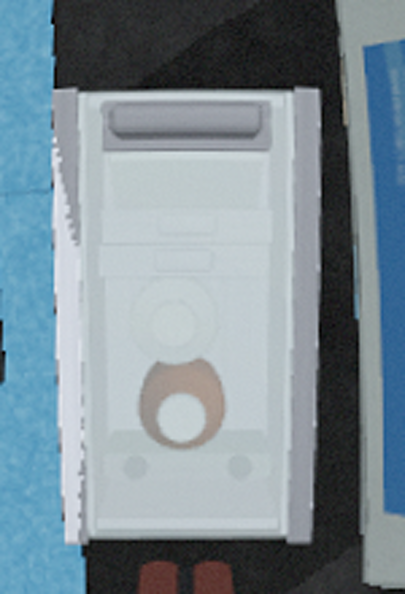

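View pics/s34.png

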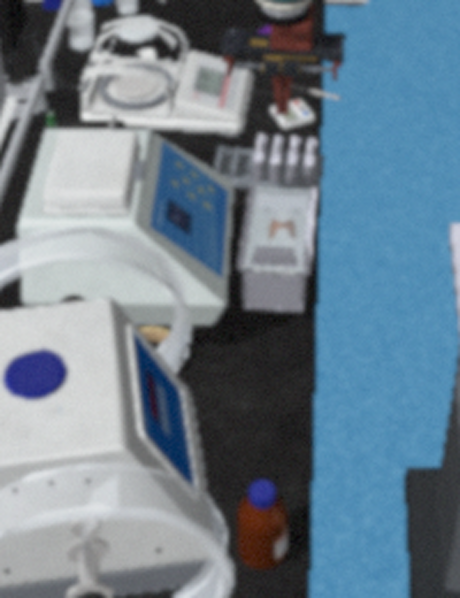

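View pics/c34.png

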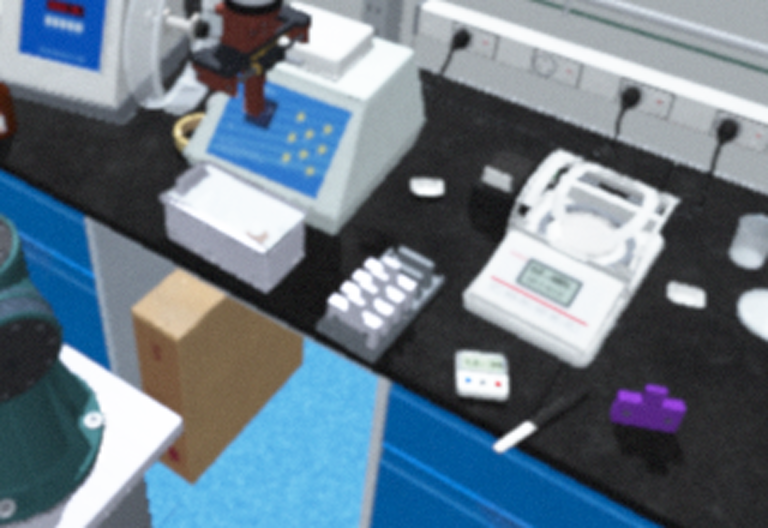

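```bash
python3 -c "
from h import *
c=bot.camera('wrist')
f=lambda n,u,v,z:print(n,box(onz(c,'wrist',250+u/2.7,20+v/2.7,z)))
f('cover+y',190,92,.091);f('cover-y',185,538,.091);f('rail+y',66,90,.096);f('rail-y',74,543,.096);f('tab2',186,224,.08);f('tab1',185,261,.08);f('white',172,322,.078);f('brown',181,417,.078);f('pad top',186,152,.062)
"
```

```text
cover+y [0.0022 0.0564 0.091 ]
cover-y [ 1.000e-04 -1.406e-01  9.100e-02]
rail+y [-0.0494  0.0574  0.096 ]
rail-y [-0.0501 -0.1413  0.096 ]
tab2 [ 0.0006 -0.0005  0.08  ]
tab1 [ 0.0001 -0.0169  0.08  ]
white [-0.0056 -0.044   0.078 ]
brown [-0.0017 -0.0872  0.078 ]
pad top [0.0006 0.0333 0.062 ]
```

```bash
python3 -c "
from bench import bot
print(bot.hand_in())"
```

```text
the job is handed in; nothing more can be done
None
```

The job is handed in after about 55 s on the robot's clock: both jars and two plates are in the box and the cover is shut. No verdict was reported.

- **Jars:** I stood the brown jar against the end stop and the white jar next to it. They are about 2 mm and 6 mm off the middle of the width.
- **Plates:** I added two plates from the rack. The first left a gap of about 9 mm to the pad. The second pushed the pad back by an estimated 6–8 mm, measured from pictures and not read directly. The other four plates are still in the rack.
- **Cover:** I pushed it until it met a hard stop at 23 N. In the last picture its ends were within about 1 mm of the shut position.
- **Last checks:** Both jars and both plates were standing when seen through the cover, and the gripper was clear of everything. The bottle, tape roll and timer looked unmoved, though I checked that only by eye.
- **Disagreements:** Positions from the arm and from the pictures differed by 1–2 mm. The second plate rubbed the first one on the way in with about 4 N, until I moved it 1 mm away.

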